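# Set the honey filler's dose wheel and bring it an open jar

## Task

Get the bench filler ready for the next jar: roll its knurled dose wheel, click by click, until the pointer on top of the machine rests on the third mark counted from the nozzle's side. Take the one open jar from the tray and stand it gently on the filler's platform, upright and centred under the nozzle, with its lid still hanging open. Leave the shut jars where they are and let go of everything.

Things in the scene. Friction and masses are not known exactly. Their poses are not given: they have to be found in the camera images.
- filler: Steel bench filler, fixed. Origin on the table straight under the nozzle; own axes: +x from its front (operator's side) to its rear, +y left for someone facing its front, z up. Base 210 mm wide (y), x -62 to 278 mm. Drive housing 200 mm wide, upright front face at x 115 mm, rear 270, top z 310; on it a round hopper, up to z 460, nothing of it in front of x 152. Jar platform at the front.
- nozzle (a point): Centre of the nozzle's mouth, 148 mm above the table; axes as the filler's. Nozzle 23 mm across; above it, on the same axis, a valve 52 mm across (z 165 to 212 mm), fed by a pipe 32 mm across at z 190 from the housing. An upright gripper holding a jar here would strike them: come in from the filler's front (-x), tool leaning back to -x by 35 to 45 degrees.
- jar_place (a point): Centre of the jar platform's top (116 by 120 mm), 30 mm above the table, straight under the nozzle: where the middle of the jar's underside belongs. Axes as the filler's. Behind it a low V stop, 18 mm high, open to -x, leaves a centred jar 4 mm of room when a corner of the jar points to +x. A jar's mouth here is 18 mm below the nozzle.
- wheel_front (a point): Foremost point of the dose wheel's edge, half-way up it; does not move. Dark knurled steel disc, 80 mm across, 18 mm thick, lying level in a slot of the housing's front, 14 mm proud of the face; 224 mm above the table, 58 mm to -y of the nozzle. Axes as the filler's: press to +x (5 to 10 N), drag along y; 14 mm is one click, no slip. The housing rises 86 mm right above: lean the tool back to -x.
- dose_wheel (a joint): Angle of the dose wheel, rad: 0 at the first mark, 0.349 (20 degrees) more per mark, nine marks, a soft click at each (about 0.8 N at the rim), stops just past the ends. Third mark: 0.698. It falls as the wheel's front edge is rolled to the filler's +y (towards the nozzle) and grows the other way. Starts at mark 5 to 8.
- pointer_tip (a point): Tip of the black pointer on the round white dial (74 mm across) on the housing's top, straight above the wheel and on the same shaft, z 318 mm; 26 mm from the shaft. Nine black marks, 20 degrees apart, along the dial's front half; first, fifth and ninth are longer. The first is at the nozzle's side (filler's +y), then they run counter-clockwise seen from above.
- mark_three (a point): Inner end of the dial's third mark, 26 mm from the shaft; the pointer's tip lies on this point when the wheel is set right.
- jar_mid (a point): Centre of the open jar's glass, 50 mm above its underside. Hexagonal, 54 mm across flats (its own +y and -y sides: grip there), corners on +x and -x; straight sides up to 76 mm, round neck 43 mm across, mouth at 100 mm; 0.19 to 0.29 kg. Its 49 mm steel lid hangs open on the +x side from a hinge at the mouth, sloping down, 69 to 103 mm up, out to 80 mm from the axis.
- jar_lid (a joint): Lid of the open jar: 0 hanging fully open against its stop, 3.58 rad shut.
- tray: Aluminium tray, fixed, 190 (x) by 400 mm (y), walls 22 mm high, floor 3 mm; origin under its centre. Four jars stand in it in a row along y, 98 mm apart (44 mm between flats), 15 mm to +x of its middle, all hinges to +x. Which one is open varies. Steel tongs, 200 mm long, 27 mm wide, 15 mm high, lie closed along the row near the -x wall.
- shut_jar1_mid (a point): Middle of a shut jar, 50 mm above its underside: same glass as the open jar, lid closed on top, 108 mm high in all. Not to be moved.
- shut_jar2_mid (a point): Middle of another shut jar, the same.
- shut_jar3_mid (a point): Middle of the third shut jar, the same.
Mind the look-alikes: they are no part of the job. What is shaped like the part that bears jar_mid but brown is not meant.

How it is judged:
By the outcome, as a careful person would: the job done as asked, in the order asked, and still so for the second after the job is handed in, with the robot touching nothing.
It also fails if it takes over 62 s, if anything falls off the work surface, if the arm or the gripper's body presses on something with over 40 N, if the wrist force passes 120 N, or if a joint passes its speed limit or range.

## Robot

A 6-joint arm with a two-finger parallel gripper is mounted at the origin on the work surface. World frame = base frame: x ahead of the robot, y to its left, z up, the work surface at z = 0. Lengths are in mm, angles in rad, forces in N, time in s.
With the tool pointing down it reaches from about 350 to 875 mm from the base axis. Payload 4.2 kg.
Tool frame: the origin (TCP) lies midway between the tips of the shut fingers; the grasp point (between the pads) lies env.tcp_to_grasp behind it (env.tcp_to_grasp is the distance from the TCP to the grasp point, in mm); z points along the fingers, y is the direction in which the jaws open and shut (so a half turn about z gives the same grasp; the last joint's range is limited). The gripper opens to 85 mm and grips with 20 to 120 N. Pads are 22 mm wide; open, the fingers measure 114 mm over their backs; the gripper's body (76 mm by 85 mm) begins 54 mm behind the grasp point. The pads swing forward as they close: fully open they stand 13 mm farther back than shut.
Start: joints at [1.506, 0.385, 0.008, 0, -1.194, -0.259], TCP at [198.825, 592.51, 231.312] pointing down, gripper open.
Joint ranges: [-3.14, 3.14], [-1.21, 2.06], [-1.07, 1.41], [-3.16, 2.05], [-2.99, -0.16], [-3.1, 3.1]. Speed limits (rad/s): [2.79, 2.79, 3.14, 3.14, 3.14, 3.14].

## Interface

Orientations are given as a 3x3 rotation matrix whose columns are the frame's x, y, z axes.
In Python, from bench import env, imaging, order gives the robot as it stands.
- The arm moves only by the tool carry_out, never from a script. Its argument "plan" is a list of rows, each a list of 4 numbers: the shift along the tool's x, y, z in mm, then the turn about the tool's z in rad. In form: [[tx, ty, tz, spin], ...]. A call has exactly 10 rows; each row is the pose to reach, as a shift and turn from the pose measured when the call began, along the tool's axes at that moment; what a row does not reach only later rows make up. A row lasts 1/12 s, in which the tool goes at most 41.7 mm and 7.16 degrees, less where a joint would pass 70% of its speed; a pose out of reach is approached as far as the arm can. A call with a gripper value outside its range is refused whole. "grip" is the finger opening in mm, from 0 to 85.4, set as the call begins (left out, the last holds). The fingers move at their own pace and stop on an object; "squeeze" is the grip in N (left out, the last holds). Time passes only in rows, so rows that repeat a pose let the fingers close, or fill a call up. It gives the time, the measured TCP pose, the force and the opening at its end, in the units of the state.
- env.get_state(): the state, without advancing time (a new reading comes with each control period).
- imaging.get_image(name): name is "side" or "top" or "wrist"; returns a dict with "img" (420x560x3 uint8, red, green, blue), "vertical_fov" (degrees; the focal length in pixels is half the picture's height over the tangent of half this angle, whatever the lens; pixels are square), "cx", "cy" (the principal point, pixels), "pose" (4x4, takes a point from camera to world coordinates); the wrist camera has in their place "T_tool_cam" (4x4, takes a point from camera to tool coordinates, whose origin is the TCP and whose axes are the flange's). Camera axes: x right, y down, z forward; pixel columns grow to the right and rows downward; lengths in mm; the calibration is good to about 2 mm. A picture is of the moment at which its call begins: read the wrist's pose just before it. There is no depth.
- order.close_job(): hands the job in, once; it reports no verdict.
The state is a dict: "clock": time; "joint_positions": joint angles; "joint_vel": joint speeds; "joint_efforts": joint torques, N m; "tool_pos": TCP position; "orientation": TCP orientation; "wrist_force": force on the tool from outside, world axes, zero at the start; "wrist_torque": the same for the moment, N m; "opening": finger opening in mm.
Only numpy, scipy, OpenCV 4.12 (cv2) and the standard library are available. Lean on these libraries where they do the work, as an engineer would, in place of code of your own. Each camera call takes 0.05 s, during which the arm holds its last target.

## Working session

There is one attempt and no reset: what is moved stays moved. The work goes in short steps, Python scripts to look and compute and a tool call to move; the robot and the scene stay as the last step left them, time stands still between calls to the robot, and variables do not carry over. Pictures are saved under pics/ and viewed, and the job is handed in when it is done.

Besides the shell and the picture viewer there is one more tool, called in YAML: its name, and indented under it one key for each argument. carry_out: Moves the arm, as the interface text tells. Its arguments: {"type":"object","properties":{"plan":{"type":"array","items":{"type":"array","items":{"type":"number"}}},"grip":{"type":"number"},"squeeze":{"type":"number"}},"required":["plan"]}

```bash
ls; mkdir -p pics; cat > h.py <<'E'
import numpy as np,cv2
from bench import env,imaging,order
E
python3 - <<'E'
from h import *
s=env.get_state();print(s, env.tcp_to_grasp)
for n in ["side","top","wrist"]:
    d=imaging.get_image(n);cv2.imwrite(f"pics/{n}0.png",d["img"][:,:,::-1])
    print(n,{k:v for k,v in d.items() if k!="img"})
E
```

```text
pics
{'clock': 0.0, 'joint_positions': array([ 1.50557418e+00,  3.85580339e-01,  6.61479100e-03, -5.19163766e-04,
       -1.19400548e+00, -2.58597658e-01]), 'joint_vel': array([ 7.84551437e-04, -2.58877330e-04,  4.88855861e-05, -9.30183642e-04,
        5.92657198e-04,  1.67022120e-05]), 'joint_efforts': array([ 3.67905059e-04, -3.92288125e+01,  1.88397092e+01,  4.18604717e+00,
       -4.74438944e-03, -2.10595765e-06]), 'tool_pos': array([198.66033902, 591.96221288, 230.19992402]), 'orientation': array([[ 9.47965975e-01, -3.18371043e-01, -6.23453283e-04],
       [-3.18371641e-01, -9.47963567e-01, -2.13856882e-03],
       [ 8.98473865e-05,  2.22578032e-03, -9.99997519e-01]]), 'wrist_force': array([-0.19981753,  0.75916329,  0.35891181]), 'wrist_torque': array([-0.00285992,  0.03259595, -0.04068104]), 'opening': 85.65474650719463} 18.700000000000003
side {'vertical_fov': 43.88279331391238, 'cx': 279.4575587027946, 'cy': 204.9865119479398, 'pose': array([[ 9.02680143e-01, -2.83077193e-01,  3.24092367e-01,
         1.10748080e+02],
       [-4.29775810e-01, -5.55487925e-01,  7.11846836e-01
[... 390 characters left out ...]
 [-9.99946717e-01,  2.82203829e-03, -9.92968867e-03,
        -2.78137900e+01],
       [ 9.73492051e-03, -6.22168104e-02, -9.98015180e-01,
         1.66752425e+03],
       [ 0.00000000e+00,  0.00000000e+00,  0.00000000e+00,
         1.00000000e+00]])}
wrist {'vertical_fov': 63.792713287254585, 'cx': 278.0228137393666, 'cy': 209.44696683373533, 'T_tool_cam': array([[-1.27139732e-03, -9.50294382e-01, -3.11350238e-01,
         7.99025509e+01],
       [ 9.99998552e-01, -1.56039543e-03,  6.79105092e-04,
         1.01342203e+00],
       [-1.13117924e-03, -3.11348924e-01,  9.50294990e-01,
        -1.41822648e+02],
       [ 0.00000000e+00,  0.00000000e+00,  0.00000000e+00,
         1.00000000e+00]])}
```

View pics/side0.png

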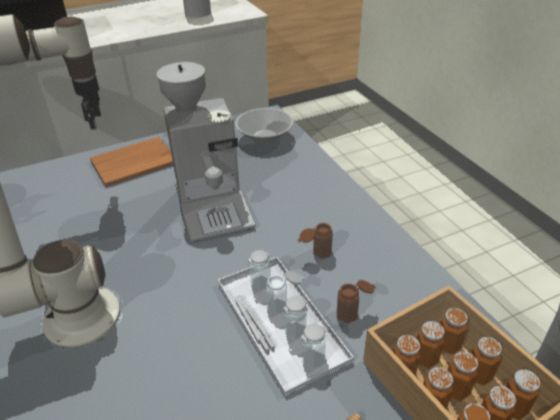

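View pics/top0.png

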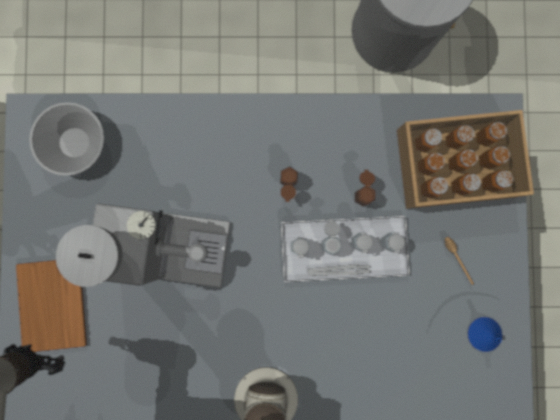

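View pics/wrist0.png

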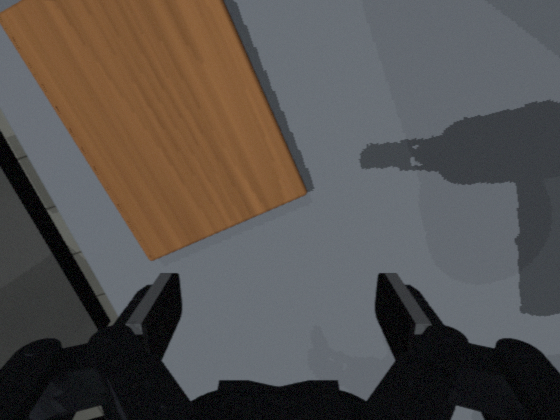

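```bash
python3 - <<'E'
import cv2
t=cv2.imread("pics/top0.png");s=cv2.imread("pics/side0.png")
def c(im,x0,y0,w,h,k,n): cv2.imwrite(f"pics/{n}.png",cv2.resize(im[y0:y0+h,x0:x0+w],None,fx=k,fy=k,interpolation=cv2.INTER_CUBIC))
c(t,80,190,160,110,5,"c_top_f");c(t,270,205,150,85,5,"c_top_t")
c(s,150,80,120,160,3.75,"c_side_f");c(s,210,240,150,150,4,"c_side_t")
E
```

```text
(no output)
```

View pics/c_top_f.png

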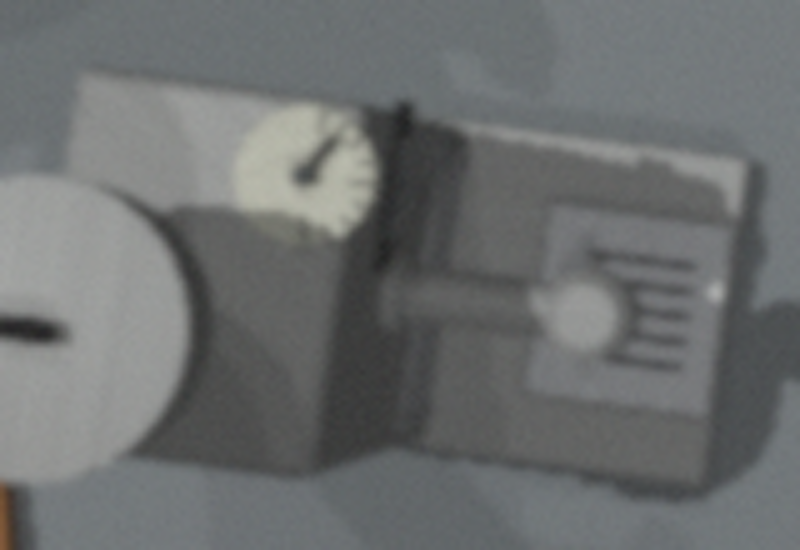

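View pics/c_top_t.png

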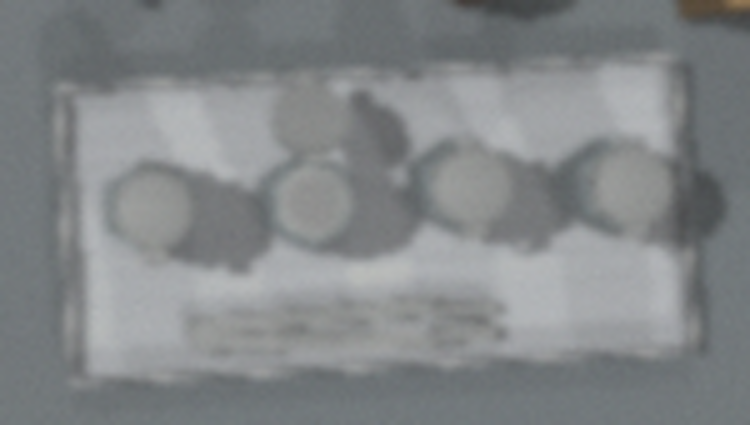

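View pics/c_side_f.png

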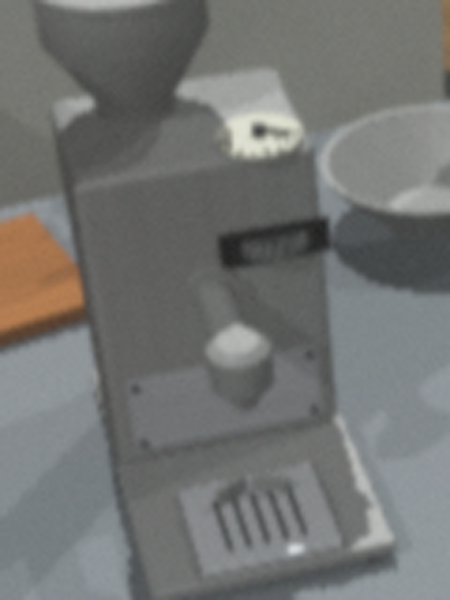

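View pics/c_side_t.png

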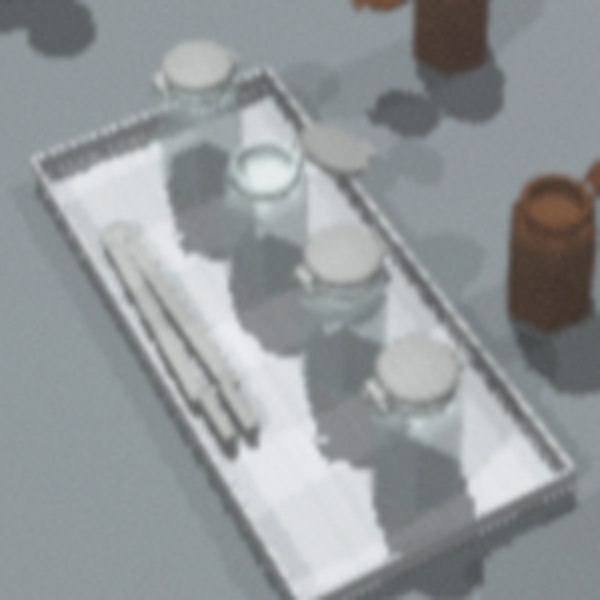

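```bash
cat >> h.py <<'E'
CAM={}
CAM['side']=(43.88279331391238,279.4575587,204.98651,np.array([[ 9.02680143e-01,-2.83077193e-01,3.24092367e-01,110.748080],[-4.29775810e-01,-5.55487925e-01,7.11846836e-01,-1066.83033],[-2.14782079e-02,-7.81857063e-01,-6.23087650e-01,1101.59745],[0,0,0,1]]))
CAM['top']=(44.30429118833647,278.9532071,207.606345,np.array([[-3.43423061e-03,-9.98058668e-01,6.21860230e-02,502.223946],[-9.99946717e-01,2.82203829e-03,-9.92968867e-03,-27.8137900],[9.73492051e-03,-6.22168104e-02,-9.98015180e-01,1667.52425],[0,0,0,1]]))
WT=np.array([[-1.27139732e-03,-9.50294382e-01,-3.11350238e-01,79.9025509],[9.99998552e-01,-1.56039543e-03,6.79105092e-04,1.01342203],[-1.13117924e-03,-3.11348924e-01,9.50294990e-01,-141.822648],[0,0,0,1]])
def cam(n,st=None):
    if n=='wrist':
        T=np.eye(4);T[:3,:3]=st['orientation'];T[:3,3]=st['tool_pos'];f,cx,cy,P=63.792713287,278.0228,209.44697,T@WT
    else: f,cx,cy,P=CAM[n]
    return 210/np.tan(np.radians(f/2)),cx,cy,P
def proj(n,p,st=None):
    f,cx,cy,P=cam(n,st);q=(np.atleast_2d(p)-P[:3,3])@P[:3,:3]
    return np.c_[cx+f*q[:,0]/q[:,2],cy+f*q[:,1]/q[:,2]]
def ray(n,uv,z,st=None):
    f,cx,cy,P=cam(n,st);d=P[:3,:3]@np.array([(uv[0]-cx)/f,(uv[1]-cy)/f,1]);o=P[:3,3]
    return o+d*(z-o[2])/d[2]
def crop(im,x0,y0,w,h,k,n): cv2.imwrite(f"pics/{n}.png",cv2.resize(im[y0:y0+h,x0:x0+w,::-1],None,fx=k,fy=k,interpolation=cv2.INTER_CUBIC))
E
python3 - <<'E'
from h import *
from scipy.optimize import least_squares
F=[('top',580,318,0,0,212),('top',303,178,141,-58,318),('top',310,472,115,100,310),('top',80,72,270,-100,310),('top',728,225,-58,-60,30),('top',700,415,-58,60,30),('top',548,203,58,-60,30),('top',525,390,58,60,30),
('side',240,345,0,0,212),('side',262,131,141,-58,318),('side',180,488,58,60,30),('side',310,460,58,-60,30),('side',342,545,-58,-60,30),('side',200,578,-58,60,30),('side',78,190,115,100,310)]
def tr(p,a): c,s=np.cos(p[2]),np.sin(p[2]);return np.array([p[0]+c*a[0]-s*a[1],p[1]+s*a[0]+c*a[1],a[2]])
def px(n,u,v): return (80+u/5,190+v/5) if n=='top' else (150+u/3.75,80+v/3.75)
def r(p): return np.concatenate([proj(f[0],tr(p,f[3:]))[0]-px(*f[:3]) for f in F])
o=least_squares(r,[450,170,1.47],x_scale=[10,10,.1],loss='soft_l1');print(o.x,np.degrees(o.x[2]));print(np.round(o.fun.reshape(-1,2),1))
T=[(60,85,22),(683,58,22),(700,348,22),(75,382,22)]
Q=np.array([ray('top',(270+u/5,205+v/5),z) for u,v,z in T]);print(Q,Q.mean(0));
for u,v,z in [(152,207,111),(313,203,103),(470,185,111),(633,185,111)]: print(ray('top',(270+u/5,205+v/5),z))
for u,v,z in [(198,65,111),(266,172,103),(345,255,111),(420,372,111)]: print('s',ray('side',(210+u/4,240+v/4),z))
for u,v,z in [(313,120,90)]: print('lid',ray('top',(270+u/5,205+v/5),z))
d=tr(o.x,(141,-58,318));
tip=ray('top',(80+345/5,190+125/5),318);print('pointer',tip-d, np.degrees(np.arctan2(*(tip-d)[[1,0]])-o.x[2]))
E
```

```text
[466.09941724 188.03272599   1.43113699] 81.9981097118455
[[ 1.1 -0.7]
 [ 0.1 -1.1]
 [ 0.2  1.6]
 [-0.7 -2.3]
 [ 0.9  0.1]
 [ 1.1 -0.1]
 [ 0.6 -0.5]
 [-0.3 -0.1]
 [-1.1 -1.1]
 [-1.3 -0.3]
 [-1.1  0.4]
 [-0.   0.5]
 [-0.  -0.6]
 [ 0.4 -1.3]
 [-1.7 -1. ]]
[[ 558.70825549  -53.75078431   22.        ]
 [ 574.75907551 -452.66395879   22.        ]
 [ 390.22030612 -460.01606855   22.        ]
 [ 370.42981487  -62.54169614   22.        ]] [ 473.529363   -257.24312695   22.        ]
[ 482.00671227 -107.47060967  111.        ]
[ 483.97156113 -205.44851922  103.        ]
[ 494.55715    -299.44597426  111.        ]
[ 494.21457874 -397.98622856  111.        ]
s [ 481.53560426 -112.32854259  111.        ]
s [ 484.03320121 -215.08055776  103.        ]
s [ 495.15097909 -306.13032538  111.        ]
s [ 494.25384887 -404.28363221  111.        ]
lid [ 534.47308884 -207.42662872   90.        ]
pointer [ 24.75484932 -21.21469041   0.        ] -122.59439802821788
```

carry_out:
  plan:
    - [5,-40,-15,-0.12]
    - [10,-80,-30,-0.25]
    - [19,-141,-50,-0.37]
    - [19,-141,-50,-0.5]
    - [19,-141,-50,-0.62]
    - [19,-141,-50,-0.75]
    - [19,-141,-50,-0.87]
    - [19,-141,-50,-1.0]
    - [19,-141,-50,-1.12]
    - [19,-141,-50,-1.24]
  grip: 0

```text
clock: 0.98
tool_pos: [261.6, 719.7, 279.3]
orientation: [[0.604, 0.797, -0.001], [0.797, -0.604, -0.003], [-0.003, 0.001, -1.0]]
wrist_force: [-0.5, 0.1, -0.2]
opening: -0.2
```

carry_out:
  plan:
    - [20,-11,0,-0.12]
    - [40,-22,0,-0.24]
    - [65,-36,0,-0.36]
    - [90,-50,0,-0.48]
    - [115,-64,0,-0.51]
    - [150,-84,0,-0.51]
    - [190,-106,0,-0.51]
    - [225,-125,0,-0.51]
    - [262,-146,0,-0.51]
    - [262,-146,0,-0.51]

```text
clock: 1.82
tool_pos: [270.8, 890.7, 240.3]
orientation: [[0.138, 0.99, 0.01], [0.99, -0.138, 0.027], [0.028, 0.006, -1.0]]
wrist_force: [-0.0, -0.8, 0.5]
opening: -0.4
```

```bash
python3 - <<'E'
from h import *
s=env.get_state();print(s['joint_positions'].round(3),s['tool_pos'].round(1));print(s['orientation'].round(3))
E
```

```text
[ 1.45   1.108  1.407  0.007 -1.841  1.555] [270.8 890.7 240.3]
[[ 0.138  0.99   0.01 ]
 [ 0.99  -0.138  0.027]
 [ 0.028  0.006 -1.   ]]
```

carry_out:
  plan:
    - [1000,0,-300,0]
    - [1000,0,-300,0]
    - [1000,0,-300,0]
    - [1000,0,-300,0]
    - [1000,0,-300,0]
    - [1000,0,-300,0]
    - [1000,0,-300,0]
    - [1000,0,-300,0]
    - [1000,0,-300,0]
    - [1000,0,-300,0]

```text
clock: 2.65
tool_pos: [233.9, 917.7, 223.6]
orientation: [[0.137, 0.99, 0.02], [0.989, -0.138, 0.057], [0.059, 0.012, -0.998]]
wrist_force: [-0.4, 0.4, 0.0]
opening: -0.3
```

```bash
python3 - <<'E'
from h import *
s=env.get_state();print(s['joint_positions'].round(3),s['tool_pos'].round(1));print(s['orientation'].round(3))
E
```

```text
[ 1.496  1.128  1.407  0.016 -1.791  1.511] [233.9 917.7 223.6]
[[ 0.137  0.99   0.02 ]
 [ 0.989 -0.138  0.057]
 [ 0.059  0.012 -0.998]]
```

carry_out:
  plan:
    - [890,455,-200,3]
    - [890,455,-200,3]
    - [890,455,-200,3]
    - [890,455,-200,3]
    - [890,455,-200,3]
    - [890,455,-200,3]
    - [890,455,-200,3]
    - [890,455,-200,3]
    - [890,455,-200,3]
    - [890,455,-200,3]

```text
clock: 3.48
tool_pos: [356.3, 954.6, 216.5]
orientation: [[0.97, 0.19, 0.151], [0.151, -0.96, 0.235], [0.19, -0.206, -0.96]]
wrist_force: [-0.0, -0.3, -0.3]
opening: 0.0
```

```bash
cat >> h.py <<'E'
def P():
    s=env.get_state();R=s['orientation'];print('t',round(s['clock'],2),'q',s['joint_positions'].round(3),'p',s['tool_pos'].round(1));print(R.round(3));z=R[:,2]
    print('tilt %.1f hd %.1f; roll(y.z) %.3f xhead %.1f'%(np.degrees(np.arccos(-z[2])),np.degrees(np.arctan2(z[1],z[0])),R[2,1],np.degrees(np.arctan2(R[1,0],R[0,0]))),'F',s['wrist_force'].round(1),'op',round(s['opening'],1));return s
E
python3 -c "from h import *;P()"
```

```text
t 3.48 q [ 1.403  1.164  1.407  0.11  -1.551  0.355] p [356.3 954.6 216.5]
[[ 0.97   0.19   0.151]
 [ 0.151 -0.96   0.235]
 [ 0.19  -0.206 -0.96 ]]
tilt 16.2 hd 57.3; roll(y.z) -0.206 xhead 8.9 F [-0.  -0.3 -0.3] op 0.0
```

carry_out:
  plan:
    - [42,-1020,18,-3]
    - [42,-1020,18,-3]
    - [42,-1020,18,-3]
    - [42,-1020,18,-3]
    - [42,-1020,18,-3]
    - [42,-1020,18,-3]
    - [42,-1020,18,-3]
    - [42,-1020,18,-3]
    - [42,-1020,18,-3]
    - [42,-1020,18,-3]

```text
clock: 4.32
tool_pos: [237.8, 1062.4, 201.9]
orientation: [[0.08, 0.984, 0.157], [0.887, -0.143, 0.44], [0.455, 0.104, -0.884]]
wrist_force: [0.8, -0.7, -0.5]
opening: -0.0
```

```bash
python3 -c "from h import *;P()"
```

```text
t 4.32 q [ 1.535  1.21   1.407  0.147 -1.304  1.482] p [ 237.8 1062.4  201.9]
[[ 0.08   0.984  0.157]
 [ 0.887 -0.143  0.44 ]
 [ 0.455  0.104 -0.884]]
tilt 27.8 hd 70.4; roll(y.z) 0.104 xhead 84.8 F [ 0.8 -0.7 -0.5] op -0.0
```

carry_out:
  plan:
    - [900,-440,185,3]
    - [900,-440,185,3]
    - [900,-440,185,3]
    - [900,-440,185,3]
    - [900,-440,185,3]
    - [900,-440,185,-3]
    - [900,-440,185,-3]
    - [900,-440,185,-3]
    - [900,-440,185,-3]
    - [900,-440,185,-3]

```text
clock: 5.15
tool_pos: [93.2, 1144.1, 198.8]
orientation: [[0.938, 0.258, 0.231], [0.071, -0.796, 0.601], [0.339, -0.547, -0.765]]
wrist_force: [0.6, -0.4, 0.4]
opening: -0.1
```

```bash
python3 -c "from h import *;P()"
```

```text
t 5.15 q [ 1.701  1.284  1.407  0.355 -1.083 -0.011] p [  93.2 1144.1  198.8]
[[ 0.938  0.258  0.231]
 [ 0.071 -0.796  0.601]
 [ 0.339 -0.547 -0.765]]
tilt 40.1 hd 69.0; roll(y.z) -0.547 xhead 4.4 F [ 0.6 -0.4  0.4] op -0.1
```

```bash
cat >> h.py <<'E'
FP=np.array([466.1,188.03,1.4311])
def f2w(a): c,s=np.cos(FP[2]),np.sin(FP[2]);return np.array([FP[0]+c*a[0]-s*a[1],FP[1]+s*a[0]+c*a[1],a[2]])
def w2f(a): c,s=np.cos(FP[2]),np.sin(FP[2]);d=np.array(a)-[FP[0],FP[1],0];return np.array([c*d[0]+s*d[1],-s*d[0]+c*d[1],d[2]])
def rows(*pts):
    s=env.get_state();
    for p in pts: print((s['orientation'].T@(np.array(p)-s['tool_pos'])).round(0))
E
python3 -c "
from h import *
rows((150,850,330),(260,640,400),(270,560,400))
print(f2w((101,-58,224)))"
```

```text
[  77.  177. -264.]
[ 189.  334. -418.]
[ 192.  401. -464.]
[537.59846593 279.97003138 224.        ]
```

carry_out:
  plan:
    - [192,401,-464,-0.12]
    - [192,401,-464,-0.25]
    - [192,401,-464,-0.37]
    - [192,401,-464,-0.5]
    - [192,401,-464,-0.62]
    - [192,401,-464,-0.75]
    - [192,401,-464,-0.87]
    - [192,401,-464,-1.0]
    - [192,401,-464,-1.12]
    - [192,401,-464,-1.24]

```text
clock: 5.98
tool_pos: [189.5, 836.0, 309.7]
orientation: [[0.245, 0.942, 0.231], [0.725, -0.336, 0.601], [0.644, 0.02, -0.765]]
wrist_force: [0.9, -0.5, -0.2]
opening: -0.1
```

```bash
python3 -c "
from h import *
P()
rows((280,500,400),(300,320,400),(310,280,390))"
```

```text
t 5.98 q [ 1.59   0.448 -0.07   0.582 -0.458  0.768] p [189.5 836.  309.7]
[[ 0.245  0.942  0.231]
 [ 0.725 -0.336  0.601]
 [ 0.644  0.02  -0.765]]
tilt 40.1 hd 69.0; roll(y.z) 0.020 xhead 71.3 F [ 0.9 -0.5 -0.2] op -0.1
[-163.  200. -250.]
[-289.  279. -354.]
[-322.  302. -368.]
```

carry_out:
  plan:
    - [-163,200,-250,-0.1]
    - [-163,200,-250,-0.19]
    - [-163,200,-250,-0.19]
    - [-163,200,-250,-0.19]
    - [-163,200,-250,-0.19]
    - [-163,200,-250,-0.19]
    - [-163,200,-250,-0.19]
    - [-200,222,-280,-0.19]
    - [-240,248,-315,-0.19]
    - [-289,279,-354,-0.19]

```text
clock: 6.82
tool_pos: [282.3, 441.2, 395.3]
orientation: [[0.062, 0.971, 0.231], [0.774, -0.193, 0.603], [0.63, 0.142, -0.764]]
wrist_force: [1.2, -1.2, 0.4]
opening: 0.4
```

```bash
python3 -c "
from h import *
P()
rows((310,260,380),(400,140,340),(450,140,320),f2w((40,-72,240)))"
```

```text
t 6.82 q [ 1.37  -0.203 -0.493  0.191 -0.595  1.506] p [282.3 441.2 395.3]
[[ 0.062  0.971  0.231]
 [ 0.774 -0.193  0.603]
 [ 0.63   0.142 -0.764]]
tilt 40.2 hd 69.0; roll(y.z) 0.142 xhead 85.4 F [ 1.2 -1.2  0.4] op 0.4
[-148.   60.  -91.]
[-261.  165. -112.]
[-270.  210.  -85.]
[-255.  274.   44.]
```

carry_out:
  plan:
    - [-35,15,-22,-0.05]
    - [-72,30,-45,-0.05]
    - [-110,45,-68,-0.05]
    - [-148,60,-91,-0.05]
    - [-176,86,-96,-0.05]
    - [-205,112,-102,-0.05]
    - [-233,139,-107,-0.05]
    - [-261,165,-112,-0.05]
    - [-268,200,-90,-0.05]
    - [-265,230,-60,-0.05]

```text
clock: 7.65
tool_pos: [448.8, 152.2, 321.7]
orientation: [[0.014, 0.971, 0.24], [0.782, -0.16, 0.602], [0.623, 0.179, -0.761]]
wrist_force: [0.7, 1.0, 0.0]
opening: 0.1
```

```bash
python3 - <<'E'
from h import *
s=P()
d=imaging.get_image('wrist');cv2.imwrite('pics/w1.png',d['img'][:,:,::-1])
print(w2f(s['tool_pos']))
rows(f2w((50,-72,230)),f2w((75,-72,217)),f2w((92,-72,217)))
E
```

```text
t 7.65 q [ 0.27  -0.069 -0.261 -0.655 -1.013  3.024] p [448.8 152.2 321.7]
[[ 0.014  0.971  0.24 ]
 [ 0.782 -0.16   0.602]
 [ 0.623  0.179 -0.761]]
tilt 40.4 hd 68.3; roll(y.z) 0.179 xhead 89.0 F [0.7 1.  0. ] op 0.1
[-37.89466634  12.16376119 321.71990007]
[  9.  61. 128.]
[ 21.  59. 154.]
[ 34.  58. 165.]
```

View pics/w1.png

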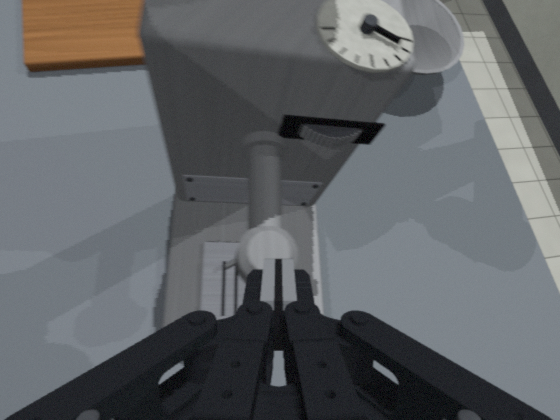

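```bash
python3 - <<'E'
from h import *
im=cv2.imread('pics/w1.png')[:,:,::-1]
crop(im,300,0,130,85,6,'w1c')
E
```

```text
(no output)
```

View pics/w1c.png

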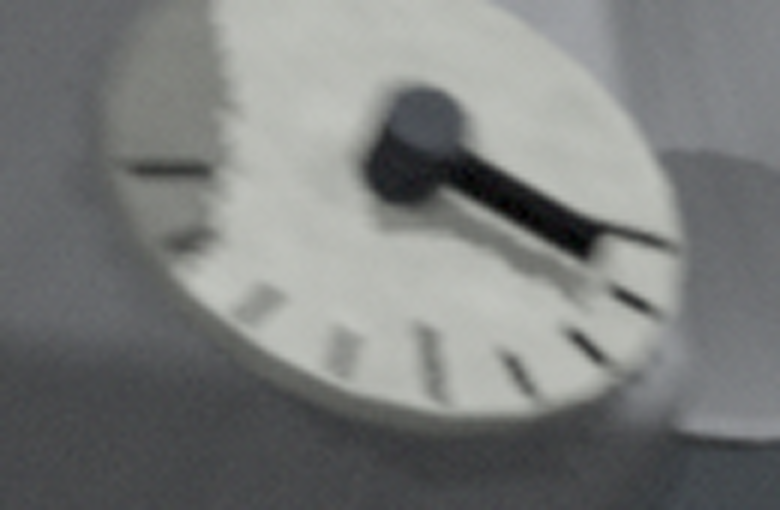

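```bash
python3 - <<'E'
from h import *
rows(f2w((10,-50,290)),f2w((30,-75,255)))
E
```

```text
[17. 51. 54.]
[ 9. 69. 97.]
```

carry_out:
  plan:
    - [0,5,5,0.12]
    - [0,10,10,0.25]
    - [2,15,15,0.37]
    - [4,20,20,0.5]
    - [6,25,27,0.62]
    - [8,30,34,0.75]
    - [10,36,40,0.87]
    - [12,42,46,1.0]
    - [14,47,50,1.12]
    - [17,51,54,1.24]

```text
clock: 8.53
tool_pos: [517.3, 191.1, 290.1]
orientation: [[0.93, 0.287, 0.23], [0.098, -0.796, 0.598], [0.355, -0.533, -0.768]]
wrist_force: [-0.7, -0.5, -0.4]
opening: 0.1
```

```bash
python3 - <<'E'
from h import *
P();rows(f2w((30,-75,255)))
E
```

```text
t 8.53 q [ 0.313  0.087 -0.176 -0.664 -0.941  1.777] p [517.3 191.1 290.1]
[[ 0.93   0.287  0.23 ]
 [ 0.098 -0.796  0.598]
 [ 0.355 -0.533 -0.768]]
tilt 39.8 hd 68.9; roll(y.z) -0.533 xhead 6.0 F [-0.7 -0.5 -0.4] op 0.1
[14. 14. 43.]
```

carry_out:
  plan:
    - [1,1,4,0.12]
    - [3,3,8,0.25]
    - [4,4,12,0.37]
    - [6,6,17,0.5]
    - [7,7,21,0.62]
    - [8,8,26,0.75]
    - [10,10,30,0.87]
    - [11,11,34,1.0]
    - [13,13,39,1.12]
    - [14,14,43,1.24]

```text
clock: 9.37
tool_pos: [544.1, 207.4, 254.7]
orientation: [[0.569, -0.789, 0.23], [-0.723, -0.347, 0.598], [-0.392, -0.507, -0.768]]
wrist_force: [0.5, -0.4, -1.1]
opening: 0.1
```

```bash
python3 - <<'E'
from h import *
s=P();R=s['orientation'];t=-np.array([.973,-.137,.187]);print('spin',np.arctan2(-t@R[:,0],t@R[:,1]))
rows(f2w((70,-75,219)),f2w((80,-75,217)))
d=imaging.get_image('wrist');cv2.imwrite('pics/w2.png',d['img'][:,:,::-1])
E
```

```text
t 9.37 q [ 0.322  0.169 -0.163 -0.695 -0.882  0.578] p [544.1 207.4 254.7]
[[ 0.569 -0.789  0.23 ]
 [-0.723 -0.347  0.598]
 [-0.392 -0.507 -0.768]]
tilt 39.8 hd 68.9; roll(y.z) -0.507 xhead -51.8 F [ 0.5 -0.4 -1.1] op 0.1
spin 0.6177411887271413
[-11.  -0.  52.]
[-17.  -4.  60.]
```

View pics/w2.png

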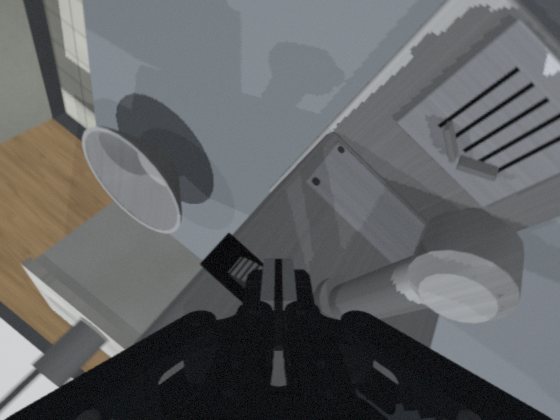

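carry_out:
  plan:
    - [-2,0,6,0.12]
    - [-4,0,12,0.25]
    - [-6,0,18,0.37]
    - [-8,0,25,0.5]
    - [-9,0,32,0.62]
    - [-10,0,40,0.62]
    - [-12,-1,48,0.62]
    - [-13,-2,54,0.62]
    - [-15,-3,58,0.62]
    - [-17,-4,60,0.62]

```text
clock: 10.25
tool_pos: [551.3, 257.6, 215.9]
orientation: [[0.001, -0.974, 0.228], [-0.79, 0.139, 0.598], [-0.614, -0.181, -0.769]]
wrist_force: [0.4, 0.3, -0.4]
opening: 0.1
```

```bash
python3 - <<'E'
from h import *
s=P();print(w2f(s['tool_pos']));R=s['orientation']
f=np.array([.139,.990,0]);g=np.array([-.990,.139,0]);print('per mm fx',(R.T@f).round(3),'fy',(R.T@g).round(3),'up',R[2].round(3))
d=imaging.get_image('wrist');cv2.imwrite('pics/w3.png',d['img'][:,:,::-1])
d=imaging.get_image('side');crop(d['img'],160,80,120,120,5,'s3')
E
```

```text
t 10.25 q [ 0.412  0.233 -0.18  -0.716 -0.768 -0.061] p [551.3 257.6 215.9]
[[ 0.001 -0.974  0.228]
 [-0.79   0.139  0.598]
 [-0.614 -0.181 -0.769]]
tilt 39.8 hd 69.1; roll(y.z) -0.181 xhead -89.9 F [ 0.4  0.3 -0.4] op 0.1
[ 80.77172241 -74.72170434 215.93417595]
per mm fx [-0.782  0.002  0.623] fy [-0.111  0.983 -0.143] up [-0.614 -0.181 -0.769]
```

View pics/w3.png

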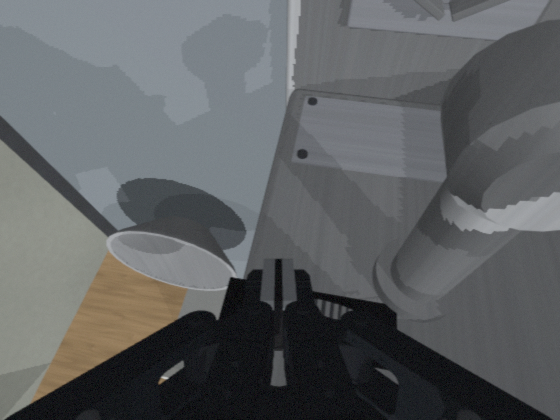

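View pics/s3.png

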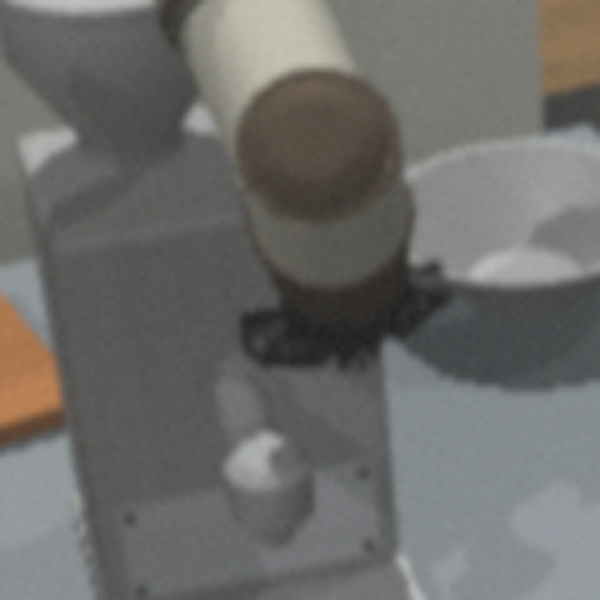

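carry_out:
  plan:
    - [-2,0,1,0]
    - [-3,0,2,0]
    - [-4,0,3,0]
    - [-5,0,4,0]
    - [-6,0,5,0]
    - [-7,0,6,0]
    - [-8,0,6,0]
    - [-9,0,7,0]
    - [-9,0,7,0]
    - [-9,0,7,0]

```text
clock: 11.18
tool_pos: [552.9, 268.9, 216.6]
orientation: [[0.002, -0.973, 0.229], [-0.789, 0.139, 0.598], [-0.614, -0.182, -0.768]]
wrist_force: [0.7, -0.3, 1.0]
opening: -0.0
```

```bash
python3 - <<'E'
from h import *
s=P();print(w2f(s['tool_pos']))
E
```

```text
t 11.18 q [ 0.434  0.238 -0.174 -0.709 -0.755 -0.083] p [552.9 268.9 216.6]
[[ 0.002 -0.973  0.229]
 [-0.789  0.139  0.598]
 [-0.614 -0.182 -0.768]]
tilt 39.8 hd 69.1; roll(y.z) -0.182 xhead -89.9 F [ 0.7 -0.3  1. ] op -0.0
[ 92.19861648 -74.73285659 216.61651274]
```

carry_out:
  plan:
    - [-1,0,1,0]
    - [-1,0,1,0]
    - [-2,0,2,0]
    - [-3,0,2,0]
    - [-3,0,3,0]
    - [-4,0,3,0]
    - [-4,0,3,0]
    - [-4,0,3,0]
    - [-4,0,3,0]
    - [-4,0,3,0]

```text
clock: 12.02
tool_pos: [553.6, 273.9, 216.8]
orientation: [[0.002, -0.973, 0.229], [-0.789, 0.139, 0.598], [-0.614, -0.182, -0.768]]
wrist_force: [0.4, 0.5, -0.3]
opening: 0.0
```

```bash
python3 - <<'E'
from h import *
s=P();print(w2f(s['tool_pos']))
E
```

```text
t 12.02 q [ 0.443  0.241 -0.171 -0.706 -0.75  -0.093] p [553.6 273.9 216.8]
[[ 0.002 -0.973  0.229]
 [-0.789  0.139  0.598]
 [-0.614 -0.182 -0.768]]
tilt 39.8 hd 69.1; roll(y.z) -0.182 xhead -89.9 F [ 0.4  0.5 -0.3] op 0.0
[ 97.17668294 -74.73742878 216.80530231]
```

carry_out:
  plan:
    - [-1,0,1,0]
    - [-1,0,1,0]
    - [-2,0,1,0]
    - [-2,0,2,0]
    - [-3,0,2,0]
    - [-3,0,2,0]
    - [-4,0,3,0]
    - [-4,0,3,0]
    - [-4,0,3,0]
    - [-4,0,3,0]

```text
clock: 12.85
tool_pos: [555.3, 276.5, 216.7]
orientation: [[0.002, -0.973, 0.231], [-0.791, 0.14, 0.595], [-0.611, -0.184, -0.77]]
wrist_force: [1.4, -7.8, 1.0]
opening: -0.6
```

```bash
python3 - <<'E'
from h import *
s=P();print(w2f(s['tool_pos']))
d=imaging.get_image('wrist');crop(d['img'],200,230,220,120,3.6,'w4')
E
```

```text
t 12.85 q [ 0.451  0.243 -0.169 -0.698 -0.743 -0.103] p [555.3 276.5 216.7]
[[ 0.002 -0.973  0.231]
 [-0.791  0.14   0.595]
 [-0.611 -0.184 -0.77 ]]
tilt 39.7 hd 68.8; roll(y.z) -0.184 xhead -89.9 F [ 1.4 -7.8  1. ] op -0.6
[100.05480189 -76.00217244 216.70163284]
```

View pics/w4.png

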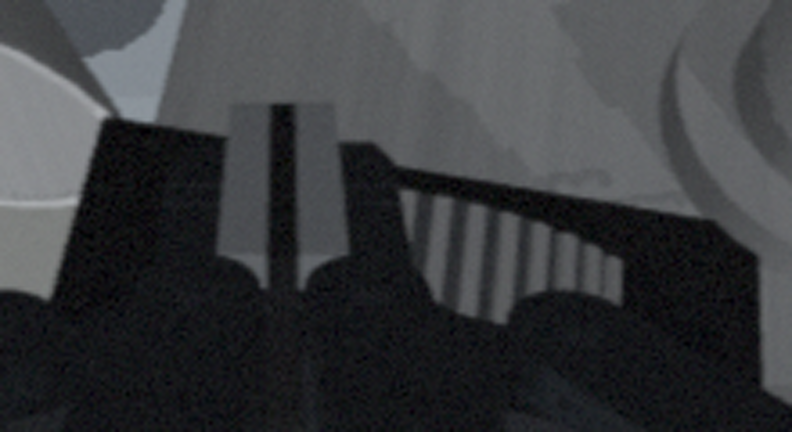

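carry_out:
  plan:
    - [-1.9,2.9,0.8,0]
    - [-2.3,5.9,0.3,0]
    - [-2.7,9.8,-0.2,0]
    - [-3.2,13.8,-0.8,0]
    - [-3.5,16.7,-1.2,0]
    - [-3.8,19.7,-1.7,0]
    - [-4.2,22.6,-2.1,0]
    - [-4.5,25.6,-2.5,0]
    - [-4.8,28.5,-2.9,0]
    - [-4.8,28.5,-2.9,0]

```text
clock: 13.73
tool_pos: [526.0, 279.5, 216.3]
orientation: [[0.001, -0.973, 0.231], [-0.794, 0.14, 0.592], [-0.608, -0.184, -0.772]]
wrist_force: [-3.9, -13.8, 5.2]
opening: -0.2
```

```bash
python3 - <<'E'
from h import *
s=P();print(w2f(s['tool_pos']))
d=imaging.get_image('wrist');crop(d['img'],200,230,220,120,3.6,'w5')
d=imaging.get_image('top');crop(d['img'],110,200,60,60,10,'t5')
E
```

```text
t 13.73 q [ 0.488  0.198 -0.231 -0.691 -0.709 -0.129] p [526.  279.5 216.3]
[[ 0.001 -0.973  0.231]
 [-0.794  0.14   0.592]
 [-0.608 -0.184 -0.772]]
tilt 39.5 hd 68.7; roll(y.z) -0.184 xhead -89.9 F [ -3.9 -13.8   5.2] op -0.2
[ 98.89245136 -46.59103173 216.33952233]
```

View pics/w5.png

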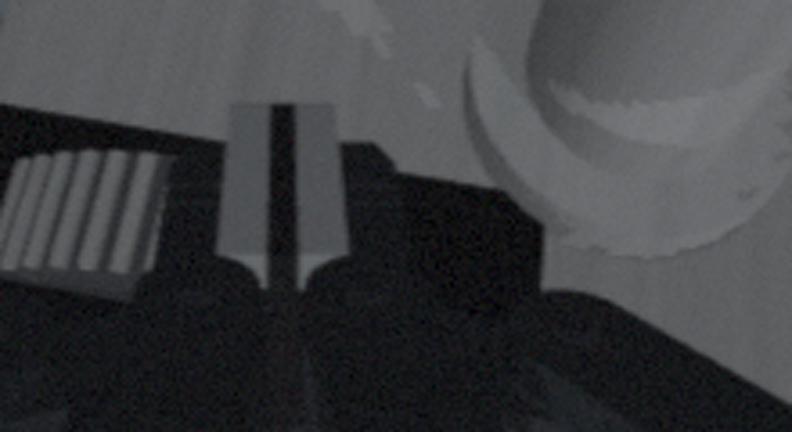

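View pics/t5.png

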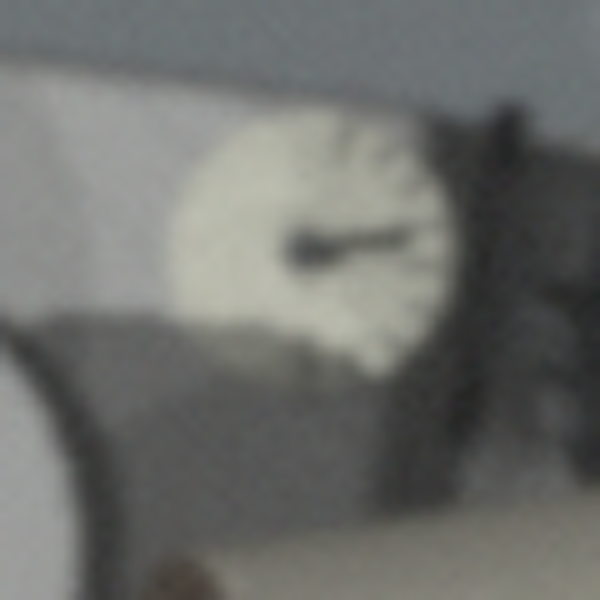

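carry_out:
  plan:
    - [6.3,0,-5,0]
    - [8,-16,-3,0]
    - [10,-32.4,-0.3,0]
    - [10,-32.4,-0.3,0]
    - [7,-32.4,2,0]
    - [4,-32.4,4.4,0]
    - [2.2,-32.4,5.9,0]
    - [0.9,-32.4,6.9,0]
    - [0.9,-32.4,6.9,0]
    - [0.9,-32.4,6.9,0]

```text
clock: 14.67
tool_pos: [559.4, 277.2, 216.3]
orientation: [[0.002, -0.973, 0.232], [-0.795, 0.139, 0.59], [-0.606, -0.186, -0.773]]
wrist_force: [1.0, -4.9, 0.1]
opening: 0.1
```

```bash
python3 - <<'E'
from h import *
s=P();print(w2f(s['tool_pos']))
R=s['orientation']
f=np.array([.139,.990,0]);g=np.array([-.990,.139,0]);print('per mm fx',(R.T@f).round(3),'fy',(R.T@g).round(3),'up',R[2].round(3))
E
```

```text
t 14.67 q [ 0.453  0.249 -0.162 -0.688 -0.742 -0.112] p [559.4 277.2 216.3]
[[ 0.002 -0.973  0.232]
 [-0.795  0.139  0.59 ]
 [-0.606 -0.186 -0.773]]
tilt 39.4 hd 68.5; roll(y.z) -0.186 xhead -89.9 F [ 1.  -4.9  0.1] op 0.1
[101.28321749 -79.97216224 216.2813785 ]
per mm fx [-0.787  0.003  0.616] fy [-0.113  0.982 -0.148] up [-0.606 -0.186 -0.773]
```

carry_out:
  plan:
    - [-1.6,3.9,0.3,0]
    - [-2.0,8.8,-0.6,0]
    - [-2.2,13.7,-1.6,0]
    - [-2.4,18.7,-2.6,0]
    - [-2.7,23.6,-3.6,0]
    - [-3.3,28.5,-4.3,0]
    - [-3.8,33.4,-5.0,0]
    - [-4.5,37.3,-5.4,0]
    - [-5.1,41.2,-5.9,0]
    - [-5.1,41.7,-5.9,0]

```text
clock: 15.5
tool_pos: [515.9, 283.5, 216.1]
orientation: [[0.002, -0.973, 0.231], [-0.795, 0.138, 0.59], [-0.606, -0.185, -0.774]]
wrist_force: [-1.8, -3.4, 1.4]
opening: -0.1
```

```bash
python3 - <<'E'
from h import *
s=P();print(w2f(s['tool_pos']))
d=imaging.get_image('top');crop(d['img'],110,200,60,60,10,'t6')
E
```

```text
t 15.5 q [ 0.509  0.184 -0.252 -0.683 -0.692 -0.147] p [515.9 283.5 216.1]
[[ 0.002 -0.973  0.231]
 [-0.795  0.138  0.59 ]
 [-0.606 -0.185 -0.774]]
tilt 39.3 hd 68.7; roll(y.z) -0.185 xhead -89.8 F [-1.8 -3.4  1.4] op -0.1
[101.47730451 -36.03563365 216.09195825]
```

View pics/t6.png

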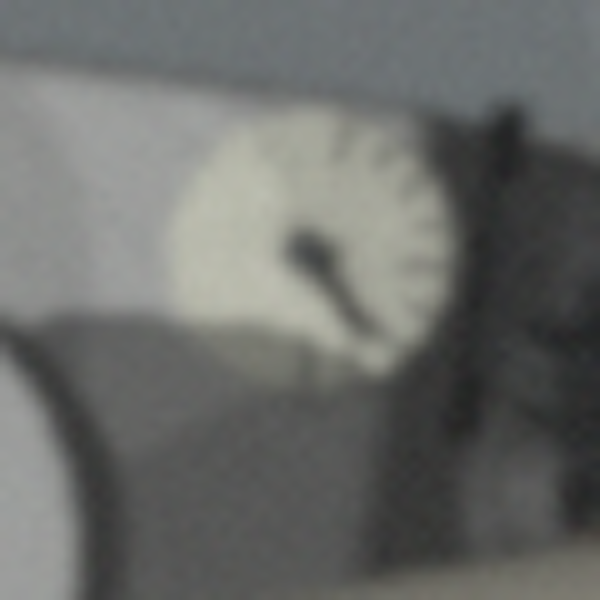

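carry_out:
  plan:
    - [10,0,-8,0]
    - [25,0,-20,0]
    - [40,0,-32,0]
    - [45,-3,-55,0]
    - [42,-8,-80,0]
    - [40,-12,-105,0]
    - [37,-15,-130,0]
    - [34,-18.5,-151,0]
    - [34,-18.5,-151,0]
    - [34,-18.5,-151,0]

```text
clock: 16.38
tool_pos: [500.0, 165.2, 317.3]
orientation: [[0.004, -0.972, 0.233], [-0.795, 0.138, 0.591], [-0.607, -0.188, -0.772]]
wrist_force: [0.2, -0.0, -1.7]
opening: -0.2
```

```bash
python3 - <<'E'
from h import *
s=P();print(w2f(s['tool_pos']))
d=imaging.get_image('wrist');cv2.imwrite('pics/w7.png',d['img'][:,:,::-1])
d=imaging.get_image('top');crop(d['img'],110,200,60,60,10,'t7')
rows((560,40,330),(560,-150,330),(500,-400,330))
E
```

```text
t 16.38 q [ 0.277  0.03  -0.172 -0.64  -1.008 -0.103] p [500.  165.2 317.3]
[[ 0.004 -0.972  0.233]
 [-0.795  0.138  0.591]
 [-0.607 -0.188 -0.772]]
tilt 39.5 hd 68.5; roll(y.z) -0.188 xhead -89.7 F [ 0.2 -0.  -1.7] op -0.2
[-17.83919184 -36.77243646 317.26206976]
[ 91. -79. -72.]
[ 242. -105. -184.]
[ 440.  -81. -345.]
```

View pics/w7.png

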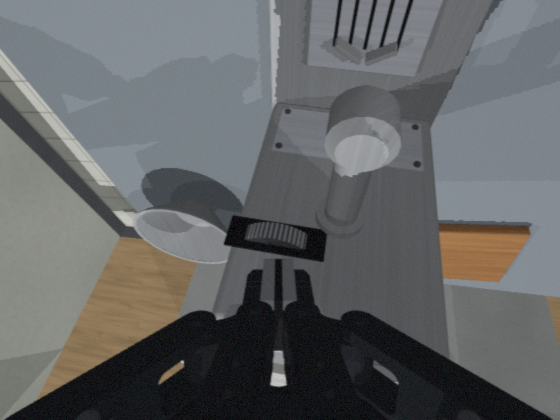

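View pics/t7.png

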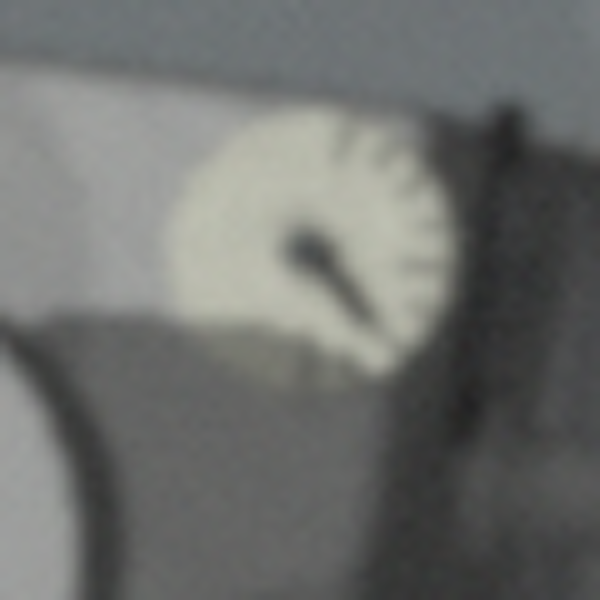

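```bash
python3 - <<'E'
from h import *
for n in range(1,10):
    a=np.radians(90+20*(n-1));print(n,[((proj('top',f2w((141+r*np.cos(a),-58+r*np.sin(a),z)))[0]-[110,200])*10).round(0) for r,z in ((0,318),(26,318),(33,314))])
E
```

```text
1 [array([307., 245.]), array([292., 344.]), array([292., 371.])]
2 [array([307., 245.]), array([327., 343.]), array([336., 369.])]
3 [array([307., 245.]), array([359., 329.]), array([377., 352.])]
4 [array([307., 245.]), array([385., 306.]), array([410., 323.])]
5 [array([307., 245.]), array([402., 275.]), array([431., 284.])]
6 [array([307., 245.]), array([407., 241.]), array([438., 241.])]
7 [array([307., 245.]), array([400., 207.]), array([429., 198.])]
8 [array([307., 245.]), array([382., 178.]), array([406., 161.])]
9 [array([307., 245.]), array([355., 157.]), array([372., 134.])]
```

```bash
python3 - <<'E'
from h import *
a=np.mean([imaging.get_image('top')['img'][210:245,122:162].astype(float) for _ in range(4)],0)
a=np.clip((a-60)*1.4,0,255).astype(np.uint8)
cv2.imwrite('pics/t8.png',cv2.resize(a[:,:,::-1],None,fx=18,fy=16,interpolation=cv2.INTER_LANCZOS4))
E
```

```text
(no output)
```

View pics/t8.png

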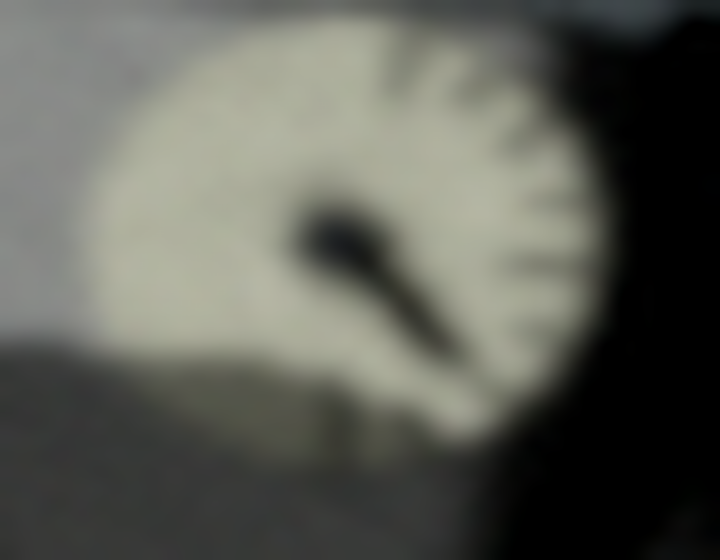

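carry_out:
  plan:
    - [30,-26,-24,0]
    - [60,-52,-48,0]
    - [91,-79,-72,0]
    - [121,-84,-94,0]
    - [152,-89,-117,0]
    - [182,-94,-140,0]
    - [212,-100,-162,0]
    - [242,-105,-184,0]
    - [272,-101,-208,0]
    - [302,-98,-232,0]

```text
clock: 17.52
tool_pos: [542.0, -226.9, 327.9]
orientation: [[0.001, -0.974, 0.227], [-0.795, 0.137, 0.591], [-0.607, -0.181, -0.774]]
wrist_force: [0.7, 0.3, 0.0]
opening: -0.0
```

```bash
python3 - <<'E'
from h import *
s=P()
rows((500,-350,340),(440,-480,340),(300,-600,330),(0,-700,330))
E
```

```text
t 17.52 q [-0.503  0.356  0.28  -0.678 -1.598  0.443] p [ 542.  -226.9  327.9]
[[ 0.001 -0.974  0.227]
 [-0.795  0.137  0.591]
 [-0.607 -0.181 -0.774]]
tilt 39.3 hd 69.0; roll(y.z) -0.181 xhead -89.9 F [0.7 0.3 0. ] op -0.0
[ 90.  22. -92.]
[ 194.   62. -182.]
[ 295.  184. -277.]
[ 374.  463. -404.]
```

carry_out:
  plan:
    - [32,12,-30,0]
    - [64,25,-60,0]
    - [96,38,-92,0]
    - [130,55,-124,0]
    - [162,75,-156,0]
    - [194,98,-186,0]
    - [226,122,-216,0]
    - [258,146,-246,0]
    - [290,175,-272,0]
    - [300,200,-285,0]

```text
clock: 18.35
tool_pos: [319.1, -574.8, 330.3]
orientation: [[0.001, -0.974, 0.226], [-0.794, 0.137, 0.593], [-0.608, -0.18, -0.773]]
wrist_force: [0.6, -1.1, -1.0]
opening: 0.0
```

```bash
python3 - <<'E'
from h import *
s=P()
p=s['tool_pos'];d=np.array([-.36,-.93,.0]);rows(p+1000*d, p+1000*np.array([-.1,-.99,0]))
E
```

```text
t 18.35 q [-1.079  0.673  0.782 -0.586 -2.091  0.812] p [ 319.1 -574.8  330.3]
[[ 0.001 -0.974  0.226]
 [-0.794  0.137  0.593]
 [-0.608 -0.18  -0.773]]
tilt 39.4 hd 69.1; roll(y.z) -0.180 xhead -89.9 F [ 0.6 -1.1 -1. ] op 0.0
[ 738.  224. -633.]
[ 786.  -38. -609.]
```

carry_out:
  plan:
    - [738,224,-633,3]
    - [738,224,-633,3]
    - [738,224,-633,3]
    - [738,224,-633,3]
    - [738,224,-633,3]
    - [738,224,-633,3]
    - [738,224,-633,3]
    - [738,224,-633,3]
    - [738,224,-633,3]
    - [738,224,-633,3]

```text
clock: 19.18
tool_pos: [156.7, -770.5, 260.2]
orientation: [[-0.919, -0.301, 0.253], [-0.135, 0.847, 0.514], [-0.369, 0.439, -0.819]]
wrist_force: [-0.8, 0.1, -0.0]
opening: -0.0
```

```bash
python3 - <<'E'
from h import *
s=P()
p=s['tool_pos'];d=np.array([-.36,-.93,.0]);rows(p+1000*d, p+1000*np.array([-.1,-.99,0]), p+1000*np.array([.1,-.99,0]))
E
```

```text
t 19.18 q [-1.334  1.059  1.406 -0.534 -2.336 -0.288] p [ 156.7 -770.5  260.2]
[[-0.919 -0.301  0.253]
 [-0.135  0.847  0.514]
 [-0.369  0.439 -0.819]]
tilt 35.0 hd 63.8; roll(y.z) 0.439 xhead -171.6 F [-0.8  0.1 -0. ] op -0.0
[ 457. -679. -570.]
[ 226. -808. -535.]
[  42. -868. -484.]
```

carry_out:
  plan:
    - [457,-679,-570,3]
    - [457,-679,-570,3]
    - [457,-679,-570,3]
    - [457,-679,-570,3]
    - [457,-679,-570,3]
    - [457,-679,-570,3]
    - [457,-679,-570,3]
    - [457,-679,-570,3]
    - [457,-679,-570,3]
    - [457,-679,-570,3]

```text
clock: 20.02
tool_pos: [25.9, -842.2, 170.3]
orientation: [[-0.544, 0.804, 0.239], [0.818, 0.445, 0.364], [0.186, 0.394, -0.9]]
wrist_force: [0.4, -0.1, 0.2]
opening: -0.2
```

```bash
python3 - <<'E'
from h import *
s=P()
p=s['tool_pos'];d=np.array([-.36,-.93,.0]);rows(p+1000*d, p+1000*np.array([-.1,-.99,0]), p+1000*np.array([.1,-.99,0]))
E
```

```text
t 20.02 q [-1.459  1.159  1.406 -0.338 -2.147 -1.273] p [  25.9 -842.2  170.3]
[[-0.544  0.804  0.239]
 [ 0.818  0.445  0.364]
 [ 0.186  0.394 -0.9  ]]
tilt 25.8 hd 56.7; roll(y.z) 0.394 xhead 123.6 F [ 0.4 -0.1  0.2] op -0.2
[-565. -703. -425.]
[-756. -521. -384.]
[-865. -360. -336.]
```

```bash
python3 - <<'E'
from h import *
s=env.get_state()
p=s['tool_pos'];rows(p+1000*np.array([-.6,-.8,.3]))
E
```

```text
[-273. -720. -705.]
```

carry_out:
  plan:
    - [-273,-720,-705,3]
    - [-273,-720,-705,3]
    - [-273,-720,-705,3]
    - [-273,-720,-705,3]
    - [-273,-720,-705,3]
    - [-273,-720,-705,3]
    - [-273,-720,-705,3]
    - [-273,-720,-705,3]
    - [-273,-720,-705,3]
    - [-273,-720,-705,3]

```text
clock: 20.85
tool_pos: [-144.5, -862.4, 187.8]
orientation: [[0.629, 0.757, 0.177], [0.731, -0.653, 0.199], [0.266, 0.004, -0.964]]
wrist_force: [-1.4, -0.5, 0.3]
opening: 0.2
```

```bash
python3 - <<'E'
from h import *
s=P()
p=s['tool_pos'];rows(p+1000*np.array([-.8,-.6,.3]),p+1000*np.array([-.6,-.8,.3]),p+1000*np.array([-.9,-.4,.3]))
E
```

```text
t 20.85 q [-1.614  1.144  1.406 -0.189 -2.037 -2.306] p [-144.5 -862.4  187.8]
[[ 0.629  0.757  0.177]
 [ 0.731 -0.653  0.199]
 [ 0.266  0.004 -0.964]]
tilt 15.4 hd 48.5; roll(y.z) 0.004 xhead 49.3 F [-1.4 -0.5  0.3] op 0.2
[-861. -213. -550.]
[-882.   69. -554.]
[-778. -419. -528.]
```

carry_out:
  plan:
    - [-861,-213,-550,3]
    - [-861,-213,-550,3]
    - [-861,-213,-550,3]
    - [-861,-213,-550,3]
    - [-861,-213,-550,3]
    - [-861,-213,-550,3]
    - [-861,-213,-550,-1.7]
    - [-861,-213,-550,-1.7]
    - [-861,-213,-550,-1.7]
    - [-861,-213,-550,-1.7]

```text
clock: 21.68
tool_pos: [-347.1, -847.2, 205.0]
orientation: [[0.812, 0.569, 0.129], [0.573, -0.82, 0.014], [0.114, 0.063, -0.991]]
wrist_force: [0.3, -0.3, 0.8]
opening: 0.5
```

```bash
python3 - <<'E'
from h import *
s=P()
p=s['tool_pos'];rows(p+1000*np.array([-.8,-.6,.3]),p+1000*np.array([-.6,-.8,.3]),p+1000*np.array([-.9,-.4,.3]))
E
```

```text
t 21.68 q [-1.826  1.126  1.406 -0.129 -1.895 -2.314] p [-347.1 -847.2  205. ]
[[ 0.812  0.569  0.129]
 [ 0.573 -0.82   0.014]
 [ 0.114  0.063 -0.991]]
tilt 7.5 hd 6.2; roll(y.z) 0.063 xhead 35.2 F [ 0.3 -0.3  0.8] op 0.5
[-959.   55. -409.]
[-911.  333. -386.]
[-926. -166. -419.]
```

```bash
python3 - <<'E'
from h import *
rows((-50,-600,320),(150,-430,330))
E
```

```text
[396. -26. -72.]
[657. -51. -54.]
```

carry_out:
  plan:
    - [396,-26,-72,-0.12]
    - [396,-26,-72,-0.25]
    - [396,-26,-72,-0.37]
    - [396,-26,-72,-0.5]
    - [396,-26,-72,-0.62]
    - [396,-26,-72,-0.75]
    - [396,-26,-72,-0.87]
    - [396,-26,-72,-1.0]
    - [430,-30,-72,-1.12]
    - [470,-32,-68,-1.24]

```text
clock: 22.52
tool_pos: [-59.0, -608.1, 309.4]
orientation: [[-0.204, 0.97, 0.129], [0.979, 0.204, 0.014], [-0.013, 0.129, -0.991]]
wrist_force: [1.2, -0.5, 0.8]
opening: -0.0
```

```bash
python3 - <<'E'
from h import *
P();rows((240,-330,320),(310,-180,310))
E
```

```text
t 22.52 q [-1.47   0.337  0.173 -0.132 -1.41  -1.444] p [ -59.  -608.1  309.4]
[[-0.204  0.97   0.129]
 [ 0.979  0.204  0.014]
 [-0.013  0.129 -0.991]]
tilt 7.5 hd 6.1; roll(y.z) 0.129 xhead 101.7 F [ 1.2 -0.5  0.8] op -0.0
[211. 348.  32.]
[344. 445.  53.]
```

carry_out:
  plan:
    - [211,348,32,-0.12]
    - [211,348,32,-0.25]
    - [211,348,32,-0.37]
    - [211,348,32,-0.5]
    - [211,348,32,-0.62]
    - [211,348,32,-0.75]
    - [211,348,32,-0.87]
    - [211,348,32,-1.0]
    - [240,368,36,-1.0]
    - [275,395,42,-1.0]

```text
clock: 23.35
tool_pos: [235.4, -314.7, 316.8]
orientation: [[-0.927, 0.353, 0.13], [0.357, 0.934, 0.014], [-0.116, 0.059, -0.991]]
wrist_force: [2.0, -0.3, 0.2]
opening: 0.2
```

```bash
python3 - <<'E'
from h import *
s=P();rows((330,-125,310),s['tool_pos']+np.array([-1000,-50,0]), s['tool_pos']+np.array([-900,400,0]))
E
```

```text
t 23.35 q [-0.579 -0.121 -0.351 -0.087 -1.241 -1.332] p [ 235.4 -314.7  316.8]
[[-0.927  0.353  0.13 ]
 [ 0.357  0.934  0.014]
 [-0.116  0.059 -0.991]]
tilt 7.5 hd 6.1; roll(y.z) 0.059 xhead 158.9 F [ 2.  -0.3  0.2] op 0.2
[-19. 210.  22.]
[ 909. -399. -130.]
[ 977.   56. -111.]
```

carry_out:
  plan:
    - [-4,40,4,0]
    - [-8,82,8,0]
    - [-12,124,12,0]
    - [-15,165,16,0]
    - [-19,200,22,0]
    - [100,155,0,-3]
    - [150,130,-5,-3]
    - [250,90,-20,-3]
    - [300,60,-25,-3]
    - [300,60,-25,-3]

```text
clock: 24.18
tool_pos: [116.5, -142.7, 310.3]
orientation: [[-0.957, -0.261, 0.127], [-0.262, 0.965, 0.014], [-0.126, -0.02, -0.992]]
wrist_force: [-0.1, 1.7, 1.8]
opening: -0.3
```

```bash
python3 - <<'E'
from h import *
s=P();
d=imaging.get_image('side');cv2.imwrite('pics/s9.png',d['img'][:,:,::-1])
E
```

```text
t 24.18 q [ 0.206 -0.724 -0.677  0.013 -1.49  -1.511] p [ 116.5 -142.7  310.3]
[[-0.957 -0.261  0.127]
 [-0.262  0.965  0.014]
 [-0.126 -0.02  -0.992]]
tilt 7.3 hd 6.1; roll(y.z) -0.020 xhead -164.7 F [-0.1  1.7  1.8] op -0.3
```

View pics/s9.png

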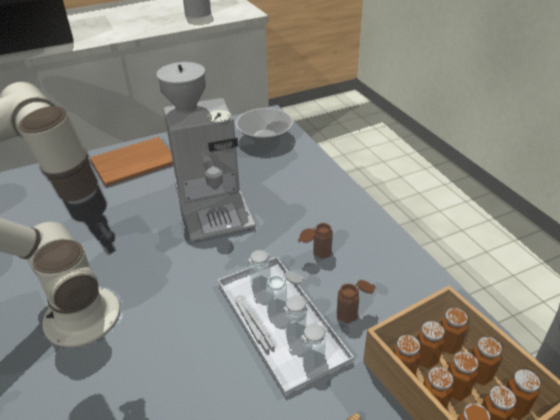

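```bash
python3 - <<'E'
from h import *
s=env.get_state();rows((310,-150,80),(300,-150,80),(-700,-180,80))
E
```

```text
[-155.  -54.  258.]
[-146.  -52.  257.]
[815. 186. 109.]
```

carry_out:
  plan:
    - [-20,-7,34,0]
    - [-42,-14,68,0]
    - [-63,-22,103,0]
    - [-84,-29,138,0]
    - [-105,-36,173,0]
    - [-125,-43,208,0]
    - [-140,-48,235,0]
    - [-155,-54,258,0]
    - [-155,-54,258,0]
    - [-150,-53,257,0]

```text
clock: 25.07
tool_pos: [304.9, -150.3, 78.7]
orientation: [[-0.953, -0.267, 0.142], [-0.267, 0.964, 0.018], [-0.142, -0.021, -0.99]]
wrist_force: [-0.9, -1.1, 1.3]
opening: -0.2
```

```bash
python3 - <<'E'
from h import *
s=P();p=s['tool_pos'];rows(p+np.array([-1000,-100,0]))
E
```

```text
t 25.07 q [ 0.015  0.048 -0.924 -0.036 -0.457 -1.283] p [ 304.9 -150.3   78.7]
[[-0.953 -0.267  0.142]
 [-0.267  0.964  0.018]
 [-0.142 -0.021 -0.99 ]]
tilt 8.2 hd 7.3; roll(y.z) -0.021 xhead -164.4 F [-0.9 -1.1  1.3] op -0.2
[ 980.  170. -144.]
```

carry_out:
  plan:
    - [980,170,-144,3]
    - [980,170,-144,3]
    - [980,170,-144,3]
    - [980,170,-144,3]
    - [980,170,-144,3]
    - [980,170,-144,-1.7]
    - [980,170,-144,-1.7]
    - [980,170,-144,-1.7]
    - [980,170,-144,-1.7]
    - [980,170,-144,-1.7]

```text
clock: 25.9
tool_pos: [-4.6, -197.7, 89.0]
orientation: [[-0.989, 0.029, 0.143], [0.034, 0.999, 0.031], [-0.142, 0.035, -0.989]]
wrist_force: [0.5, -0.8, 0.1]
opening: -0.2
```

```bash
python3 - <<'E'
from h import *
s=P();p=s['tool_pos'];rows(p+np.array([-1000,-100,0]))
E
```

```text
t 25.9 q [-0.966 -0.22  -1.031 -0.207 -0.715 -0.483] p [  -4.6 -197.7   89. ]
[[-0.989  0.029  0.143]
 [ 0.034  0.999  0.031]
 [-0.142  0.035 -0.989]]
tilt 8.4 hd 12.2; roll(y.z) 0.035 xhead 178.0 F [ 0.5 -0.8  0.1] op -0.2
[ 986. -129. -146.]
```

```bash
python3 - <<'E'
from h import *
rows((150,-260,180),(300,-230,240),(420,-207,250))
E
```

```text
[-168.  -54.  -70.]
[-324.  -18. -107.]
[-443.    9.  -99.]
```

carry_out:
  plan:
    - [-40,-14,-18,0]
    - [-80,-28,-35,0]
    - [-124,-42,-53,0]
    - [-168,-54,-70,0]
    - [-206,-45,-80,-0.08]
    - [-246,-36,-90,-0.08]
    - [-286,-27,-98,-0.08]
    - [-324,-18,-107,-0.08]
    - [-364,-9,-105,-0.08]
    - [-404,0,-102,-0.08]
  grip: 85

```text
clock: 26.73
tool_pos: [365.3, -216.5, 248.7]
orientation: [[-0.988, -0.051, 0.149], [-0.047, 0.998, 0.03], [-0.15, 0.022, -0.988]]
wrist_force: [0.4, -1.4, 0.3]
opening: 84.9
```

```bash
python3 - <<'E'
from h import *
s=P()
d=imaging.get_image('wrist');cv2.imwrite('pics/w10.png',d['img'][:,:,::-1])
for z in (103,):
  for p in ((482,-210,103),(482,-210,3),(534,-210,85)): print(proj('wrist',p,s))
import pickle;pickle.dump({k:s[k] for k in('orientation','tool_pos')},open('s10.pkl','wb'))
E
```

```text
t 26.73 q [-0.193 -0.04  -0.46  -0.068 -1.01  -1.296] p [ 365.3 -216.5  248.7]
[[-0.988 -0.051  0.149]
 [-0.047  0.998  0.03 ]
 [-0.15   0.022 -0.988]]
tilt 8.7 hd 11.3; roll(y.z) 0.022 xhead -177.3 F [ 0.4 -1.4  0.3] op 84.9
[[274.23691704 278.86176602]]
[[273.17179633 229.28206688]]
[[271.97119007 305.52308625]]
```

View pics/w10.png

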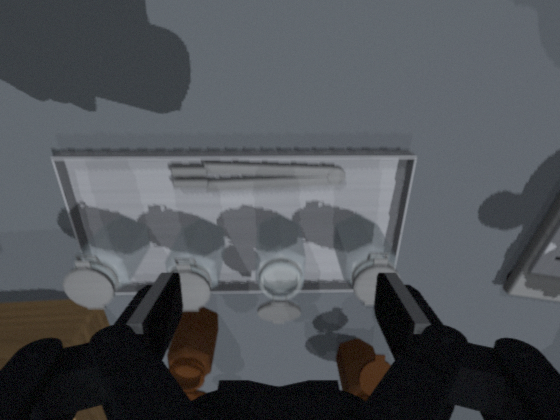

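```bash
python3 - <<'E'
from h import *
import pickle
s=pickle.load(open('s10.pkl','rb'))
im=cv2.imread('pics/w10.png')[:,:,::-1]
crop(im,220,240,120,95,6,'w10c')
print(ray('wrist',(281,278),103,s), ray('wrist',(279,312),85,s), [ray('wrist',(u,v),111,s).round(1) for u,v in ((89,284),(189,287),(375,281))])
E
```

```text
[ 480.69698661 -203.19446959  103.        ] [ 543.47074806 -201.55064748   85.        ] [array([ 487.5, -391.1,  111. ]), array([ 488.4, -294.4,  111. ]), array([ 475.2, -109.8,  111. ])]
```

View pics/w10c.png

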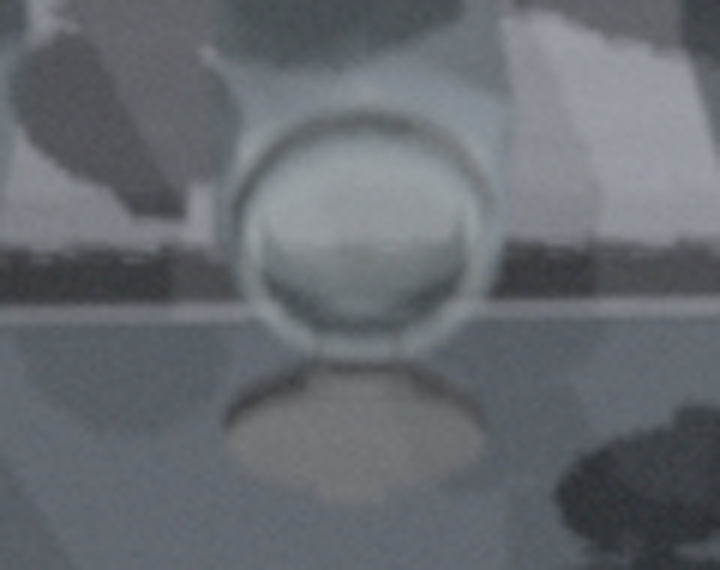

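```bash
python3 - <<'E'
from h import *
P();rows((485,-204.5,160),(485,-204.5,100))
E
```

```text
t 26.78 q [-0.19  -0.031 -0.451 -0.067 -1.006 -1.298] p [ 372.2 -216.8  249.2]
[[-0.987 -0.053  0.153]
 [-0.05   0.998  0.028]
 [-0.154  0.02  -0.988]]
tilt 8.9 hd 10.4; roll(y.z) 0.020 xhead -177.1 F [5.9 0.3 1.9] op 84.9
[-98.   4. 106.]
[-89.   3. 165.]
```

carry_out:
  plan:
    - [-25,1,26,0]
    - [-50,2,52,0]
    - [-75,3,80,0]
    - [-98,4,106,0]
    - [-95,4,125,0]
    - [-92,3,145,0]
    - [-89,3,165,0]
    - [-89,3,165,0]
    - [-89,3,165,0]
    - [-89,3,165,0]

```text
clock: 27.62
tool_pos: [485.6, -204.9, 102.2]
orientation: [[-0.986, -0.054, 0.156], [-0.05, 0.998, 0.027], [-0.157, 0.019, -0.987]]
wrist_force: [-0.4, 0.1, -0.5]
opening: 84.8
```

```bash
python3 - <<'E'
from h import *
s=P();d=imaging.get_image('wrist');cv2.imwrite('pics/w11.png',d['img'][:,:,::-1])
rows((485,-204.5,41.5));print(proj('wrist',(482.5,-205,103),s))
import pickle;pickle.dump({k:s[k] for k in('orientation','tool_pos')},open('s11.pkl','wb'))
E
```

```text
t 27.62 q [-0.119  0.303 -0.472 -0.076 -0.645 -1.342] p [ 485.6 -204.9  102.2]
[[-0.986 -0.054  0.156]
 [-0.05   0.998  0.027]
 [-0.157  0.019 -0.987]]
tilt 9.1 hd 9.9; roll(y.z) 0.019 xhead -177.1 F [-0.4  0.1 -0.5] op 84.8
[10. -1. 60.]
[[275.87649335 272.37044859]]
```

View pics/w11.png

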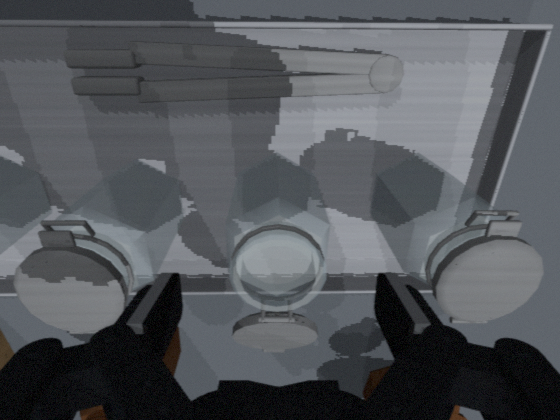

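carry_out:
  plan:
    - [1.5,0,8,0]
    - [3,0,16,0]
    - [4.5,0,24,0]
    - [6,0,32,0]
    - [7.5,0,40,0]
    - [9,0,48,0]
    - [10,0,54,0]
    - [11,0,59.5,0]
    - [11,0,59.5,0]
    - [11,0,59.5,0]

```text
clock: 28.5
tool_pos: [483.6, -203.8, 41.0]
orientation: [[-0.987, -0.053, 0.155], [-0.05, 0.998, 0.028], [-0.156, 0.019, -0.988]]
wrist_force: [-0.1, -0.6, 0.2]
opening: 85.1
```

carry_out:
  plan:
    - [0,0,0,0]
    - [0,0,0,0]
    - [0,0,0,0]
    - [0,0,0,0]
    - [0,0,0,0]
    - [0,0,0,0]
    - [0,0,0,0]
    - [0,0,0,0]
    - [0,0,0,0]
    - [0,0,0,0]
  grip: 40
  squeeze: 35

```text
clock: 29.33
tool_pos: [484.1, -203.9, 41.3]
orientation: [[-0.986, -0.054, 0.156], [-0.05, 0.998, 0.027], [-0.157, 0.019, -0.987]]
wrist_force: [-0.5, -1.1, 3.2]
opening: 53.7
```

```bash
python3 - <<'E'
from h import *
s=P();d=imaging.get_image('wrist');cv2.imwrite('pics/w12.png',d['img'][:,:,::-1])
E
```

```text
t 29.33 q [-0.118  0.397 -0.529 -0.096 -0.495 -1.32 ] p [ 484.1 -203.9   41.3]
[[-0.986 -0.054  0.156]
 [-0.05   0.998  0.027]
 [-0.157  0.019 -0.987]]
tilt 9.1 hd 9.9; roll(y.z) 0.019 xhead -177.1 F [-0.5 -1.1  3.2] op 53.7
```

View pics/w12.png

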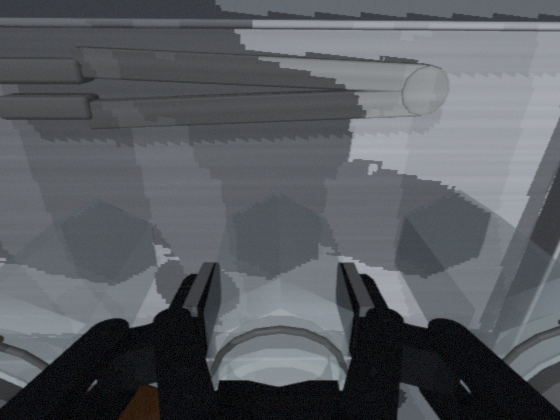

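```bash
cat >> h.py <<'E'
def jarpts(axis,bz,yaw=0.04):
    a=np.arange(6)*np.pi/3+yaw;return np.c_[axis[0]+31.2*np.cos(a),axis[1]+31.2*np.sin(a),np.full(6,bz)]
E
python3 - <<'E'
from h import *
import pickle
s=env.get_state();R=s['orientation'];p=s['tool_pos']
V=(np.vstack([[481.5,-203.8,3],jarpts((481.5,-203.8),3)])-p)@R   # tool frame
pickle.dump((V,R,p),open('jar.pkl','wb'))
sp=-1.38;c,n=np.cos(sp),np.sin(sp);R2=R@np.array([[c,-n,0],[n,c,0],[0,0,1]])
W=V@R2.T
print((W-W[0]).round(1), 'bottom centre rel TCP',W[0].round(1),'lowest',W[:,2].min())
T=np.array([410,70,0])-W[0]; T[2]=-W[:,2].min()+1; print('TCP target',T)
rows((484,-204,185),(440,-60,190),(T[0],T[1],150),(T[0],T[1],T[2]+20),T)
E
```

```text
[[  0.    0.    0. ]
 [  5.3  30.6  -3.3]
 [-23.6  19.4  -6.2]
 [-29.  -11.2  -3. ]
 [ -5.3 -30.6   3.3]
 [ 23.6 -19.4   6.2]
 [ 29.   11.2   3. ]] bottom centre rel TCP [  5.1  -7.5 -37.3] lowest -43.58324176836276
TCP target [404.85984706  77.51960351  44.58324177]
[ -22.    3. -142.]
[  13.  149. -150.]
[  47.  287. -112.]
[ 60. 286. -28.]
[ 64. 285.  -8.]
```

carry_out:
  plan:
    - [-4,0,-25,0]
    - [-9,1,-58,0]
    - [-15,2,-95,0]
    - [-20,3,-130,0]
    - [-20,20,-143,0]
    - [-14,50,-146,-0.1]
    - [-6,85,-148,-0.22]
    - [3,118,-150,-0.34]
    - [13,149,-150,-0.46]
    - [18,175,-145,-0.58]

```text
clock: 30.22
tool_pos: [431.6, -32.7, 184.1]
orientation: [[-0.793, -0.59, 0.153], [-0.593, 0.804, 0.028], [-0.139, -0.069, -0.988]]
wrist_force: [-0.5, -0.5, -2.4]
opening: 53.9
```

```bash
python3 - <<'E'
from h import *
s=P();rows((404.9,77.5,150),(404.9,77.5,65))
E
```

```text
t 30.22 q [ 0.318  0.021 -0.616  0.03  -0.779 -1.271] p [431.6 -32.7 184.1]
[[-0.793 -0.59   0.153]
 [-0.593  0.804  0.028]
 [-0.139 -0.069 -0.988]]
tilt 8.9 hd 10.3; roll(y.z) -0.069 xhead -143.2 F [-0.5 -0.5 -2.4] op 53.9
[-39. 107.  33.]
[-28. 113. 117.]
```

carry_out:
  plan:
    - [-8,22,7,-0.1]
    - [-16,44,13,-0.2]
    - [-24,66,20,-0.3]
    - [-32,88,27,-0.4]
    - [-39,107,33,-0.5]
    - [-37,108,48,-0.6]
    - [-35,109,65,-0.7]
    - [-33,111,82,-0.79]
    - [-30,112,100,-0.79]
    - [-28,113,117,-0.79]

```text
clock: 31.05
tool_pos: [403.4, 77.3, 62.9]
orientation: [[-0.14, -0.979, 0.15], [-0.989, 0.145, 0.026], [-0.048, -0.144, -0.988]]
wrist_force: [-0.7, 0.2, -2.8]
opening: 53.4
```

```bash
python3 - <<'E'
from h import *
import pickle
s=P();V,_,_=pickle.load(open('jar.pkl','rb'));W=V@s['orientation'].T+s['tool_pos'];print(W.round(1))
d=imaging.get_image('side');crop(d['img'],170,160,160,120,5,'s13')
R=s['orientation'];print('down',(-R[2]).round(3))
E
```

```text
t 31.05 q [ 0.635  0.188 -0.896  0.195 -0.356 -0.957] p [403.4  77.3  62.9]
[[-0.14  -0.979  0.15 ]
 [-0.989  0.145  0.026]
 [-0.048 -0.144 -0.988]]
tilt 8.7 hd 10.0; roll(y.z) -0.144 xhead -98.0 F [-0.7  0.2 -2.8] op 53.4
[[408.2  69.8  25.6]
 [413.7 100.3  22.3]
 [384.6  89.2  19.5]
 [379.2  58.7  22.8]
 [402.8  39.2  28.9]
 [431.8  50.3  31.7]
 [437.3  80.8  28.3]]
down [0.048 0.144 0.988]
```

View pics/s13.png

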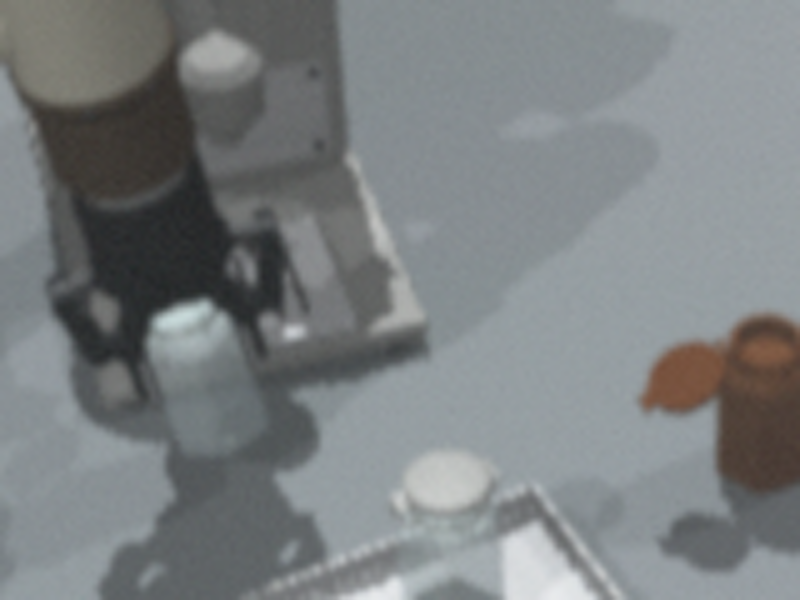

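carry_out:
  plan:
    - [0,0.5,4,0]
    - [0.3,1,8,0]
    - [0.5,2,12,0]
    - [0.8,2.5,16,0]
    - [1,3,18,0]
    - [1,3,19,0]
    - [1,3,20,0]
    - [1,3,20.5,0]
    - [1,3,21,0]
    - [1,3,21,0]

```text
clock: 31.93
tool_pos: [403.2, 76.3, 41.6]
orientation: [[-0.14, -0.979, 0.149], [-0.989, 0.145, 0.024], [-0.045, -0.144, -0.989]]
wrist_force: [-5.6, -3.8, 23.9]
opening: 53.5
```

carry_out:
  plan:
    - [0,0,0,0]
    - [0,0,0,0]
    - [0,0,0,0]
    - [0,0,0,0]
    - [0,0,0,0]
    - [-0.7,-2.5,-17,0]
    - [-1.5,-5,-35,0]
    - [-3,-9,-65,0]
    - [-4,-13,-90,0]
    - [-6,-18,-125,0]
  grip: 85

```text
clock: 32.77
tool_pos: [401.6, 75.9, 167.7]
orientation: [[-0.14, -0.979, 0.145], [-0.989, 0.145, 0.022], [-0.043, -0.14, -0.989]]
wrist_force: [1.2, -0.1, -0.8]
opening: 84.8
```

```bash
python3 - <<'E'
from h import *
s=P()
d=imaging.get_image('side');crop(d['img'],170,160,160,120,5,'s14')
E
```

```text
t 32.77 q [ 0.641 -0.002 -0.715  0.103 -0.731 -0.858] p [401.6  75.9 167.7]
[[-0.14  -0.979  0.145]
 [-0.989  0.145  0.022]
 [-0.043 -0.14  -0.989]]
tilt 8.4 hd 8.7; roll(y.z) -0.140 xhead -98.1 F [ 1.2 -0.1 -0.8] op 84.8
```

View pics/s14.png

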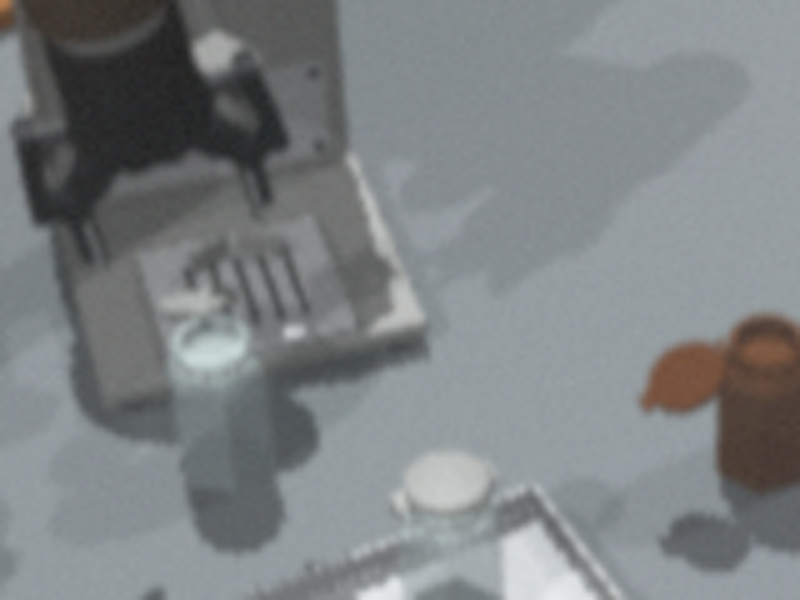

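```bash
python3 - <<'E'
from h import *
rows((290,140,260),(260,300,320),(235,420,330))
E
```

```text
[ -49.  110. -100.]
[-206.  153. -159.]
[-322.  193. -170.]
```

carry_out:
  plan:
    - [-12,28,-25,0]
    - [-25,55,-50,0]
    - [-37,82,-75,0]
    - [-49,110,-100,0]
    - [-84,120,-113,0.12]
    - [-124,130,-128,0.24]
    - [-165,142,-143,0.36]
    - [-206,153,-159,0.48]
    - [-244,166,-163,0.6]
    - [-282,180,-167,0.72]

```text
clock: 33.65
tool_pos: [245.2, 365.1, 326.3]
orientation: [[-0.749, -0.643, 0.16], [-0.647, 0.761, 0.032], [-0.142, -0.08, -0.987]]
wrist_force: [1.6, -0.5, 1.3]
opening: 85.2
```

```bash
python3 - <<'E'
from h import *
P();rows((160,760,320),(160,1760,420))
E
```

```text
t 33.65 q [ 1.462 -0.061 -0.374  0.167 -1.213 -2.38 ] p [245.2 365.1 326.3]
[[-0.749 -0.643  0.16 ]
 [-0.647  0.761  0.032]
 [-0.142 -0.08  -0.987]]
tilt 9.4 hd 11.2; roll(y.z) -0.080 xhead -139.1 F [ 1.6 -0.5  1.3] op 85.2
[-191.  356.    5.]
[-853. 1109.  -62.]
```

carry_out:
  plan:
    - [-19,36,0,0]
    - [-38,71,1,0]
    - [-57,107,1,0]
    - [-76,142,2,0]
    - [-95,178,2,0]
    - [-114,214,3,0]
    - [-133,249,3,0]
    - [-152,285,4,0]
    - [-171,320,4,0]
    - [-191,356,5,0]

```text
clock: 34.48
tool_pos: [159.3, 761.7, 318.9]
orientation: [[-0.748, -0.644, 0.16], [-0.648, 0.761, 0.031], [-0.142, -0.081, -0.987]]
wrist_force: [-0.0, 1.4, 1.6]
opening: 85.1
```

```bash
python3 - <<'E'
from h import *
s=P();p=s['tool_pos'];rows(p+1000*np.array([.1,.97,.2]),p+1000*np.array([0,.97,.2]),p+1000*np.array([-.15,.97,.2]))
E
```

```text
t 34.48 q [ 1.632  0.606  0.516  0.163 -1.461 -2.512] p [159.3 761.7 318.9]
[[-0.748 -0.644  0.16 ]
 [-0.648  0.761  0.031]
 [-0.142 -0.081 -0.987]]
tilt 9.4 hd 10.9; roll(y.z) -0.081 xhead -139.1 F [-0.   1.4  1.6] op 85.1
[-732.  658. -152.]
[-657.  722. -168.]
[-544.  819. -192.]
```

carry_out:
  plan:
    - [-732,658,-152,-0.3]
    - [-732,658,-152,-0.5]
    - [-732,658,-152,-3]
    - [-732,658,-152,-3]
    - [-732,658,-152,-3]
    - [-732,658,-152,-3]
    - [-732,658,-152,-3]
    - [-732,658,-152,-3]
    - [-732,658,-152,-3]
    - [-732,658,-152,-3]

```text
clock: 35.32
tool_pos: [172.2, 941.8, 306.6]
orientation: [[0.253, -0.952, 0.175], [-0.96, -0.224, 0.169], [-0.122, -0.211, -0.97]]
wrist_force: [0.6, -1.1, -0.4]
opening: 85.0
```

```bash
python3 - <<'E'
from h import *
s=P();p=s['tool_pos'];rows(p+1000*np.array([.2,.97,.2]),p+1000*np.array([.1,.97,.2]),p+1000*np.array([-.05,.97,.2]),p+1000*np.array([-.2,.97,.2]))
E
```

```text
t 35.32 q [ 1.612  1.074  1.406  0.185 -1.735 -1.322] p [172.2 941.8 306.6]
[[ 0.253 -0.952  0.175]
 [-0.96  -0.224  0.169]
 [-0.122 -0.211 -0.97 ]]
tilt 14.1 hd 44.0; roll(y.z) -0.211 xhead -75.2 F [ 0.6 -1.1 -0.4] op 85.0
[-905. -450.    5.]
[-930. -354.  -12.]
[-968. -212.  -39.]
[-1006.   -69.   -65.]
```

carry_out:
  plan:
    - [-1006,-69,-65,-3]
    - [-1006,-69,-65,-3]
    - [-1006,-69,-65,-3]
    - [-1006,-69,-65,-3]
    - [-1006,-69,-65,-3]
    - [-1006,-69,-65,-3]
    - [-1006,-69,-65,-3]
    - [-1006,-69,-65,-3]
    - [-1006,-69,-65,-3]
    - [-1006,-69,-65,-3]

```text
clock: 36.15
tool_pos: [81.4, 1038.4, 266.5]
orientation: [[0.989, -0.025, 0.148], [-0.081, -0.92, 0.383], [0.127, -0.39, -0.912]]
wrist_force: [-0.0, 0.9, -0.6]
opening: 85.0
```

```bash
python3 - <<'E'
from h import *
s=P();p=s['tool_pos'];rows(p+1000*np.array([.2,.97,.2]),p+1000*np.array([.1,.97,.2]),p+1000*np.array([-.05,.97,.2]),p+1000*np.array([-.2,.97,.2]))
E
```

```text
t 36.15 q [ 1.701  1.14   1.406  0.199 -1.463 -0.17 ] p [  81.4 1038.4  266.5]
[[ 0.989 -0.025  0.148]
 [-0.081 -0.92   0.383]
 [ 0.127 -0.39  -0.912]]
tilt 24.2 hd 68.8; roll(y.z) -0.390 xhead -4.7 F [-0.   0.9 -0.6] op 85.0
[ 144. -976.  218.]
[  46. -973.  203.]
[-103. -970.  181.]
[-251. -966.  159.]
```

carry_out:
  plan:
    - [-251,-966,159,-3]
    - [-251,-966,159,-3]
    - [-251,-966,159,-3]
    - [-251,-966,159,-3]
    - [-251,-966,159,-3]
    - [-251,-966,159,-3]
    - [-251,-966,159,-3]
    - [-251,-966,159,-3]
    - [-251,-966,159,-3]
    - [-251,-966,159,-3]

```text
clock: 36.98
tool_pos: [8.8, 1118.4, 239.8]
orientation: [[0.313, 0.945, 0.098], [0.755, -0.311, 0.577], [0.576, -0.107, -0.811]]
wrist_force: [0.4, 0.8, 0.0]
opening: 85.1
```

```bash
python3 - <<'E'
from h import *
s=P();p=s['tool_pos'];rows(p+1000*np.array([.1,.97,.2]),p+1000*np.array([-.05,.97,.2]),p+1000*np.array([-.2,.97,.2]))
E
```

```text
t 36.98 q [ 1.758  1.205  1.405  0.222 -1.185  1.01 ] p [   8.8 1118.4  239.8]
[[ 0.313  0.945  0.098]
 [ 0.755 -0.311  0.577]
 [ 0.576 -0.107 -0.811]]
tilt 35.8 hd 80.4; roll(y.z) -0.107 xhead 67.5 F [0.4 0.8 0. ] op 85.1
[ 879. -228.  408.]
[ 832. -370.  393.]
[ 785. -512.  378.]
```

```bash
python3 - <<'E'
from h import *
rows((180,700,380),(260,420,400))
E
```

```text
[-182.  277. -338.]
[-356.  437. -508.]
```

carry_out:
  plan:
    - [879,-228,408,2.9]
    - [879,-228,408,2.9]
    - [879,-228,408,2.9]
    - [879,-228,408,2.9]
    - [879,-228,408,2.9]
    - [-182,277,-338,2.9]
    - [-182,277,-338,2.9]
    - [-182,277,-338,2.9]
    - [-182,277,-338,2.9]
    - [-182,277,-338,2.9]

```text
clock: 37.82
tool_pos: [73.2, 1030.1, 275.5]
orientation: [[0.974, 0.177, 0.142], [0.043, -0.759, 0.649], [0.223, -0.626, -0.747]]
wrist_force: [-0.1, 2.2, 0.8]
opening: 84.9
```

```bash
python3 - <<'E'
from h import *
s=P();rows((200,640,400),(270,400,400),(300,330,400))
E
```

```text
t 37.82 q [ 1.71   0.792  0.504  0.405 -0.627 -0.263] p [  73.2 1030.1  275.5]
[[ 0.974  0.177  0.142]
 [ 0.043 -0.759  0.649]
 [ 0.223 -0.626 -0.747]]
tilt 41.7 hd 77.6; roll(y.z) -0.626 xhead 2.5 F [-0.1  2.2  0.8] op 84.9
[ 135.  241. -328.]
[ 193.  435. -474.]
[ 219.  494. -515.]
```

carry_out:
  plan:
    - [13,24,-33,0.12]
    - [27,48,-66,0.25]
    - [40,72,-98,0.37]
    - [54,96,-131,0.5]
    - [67,120,-164,0.62]
    - [81,145,-197,0.75]
    - [94,169,-230,0.87]
    - [108,193,-262,1.0]
    - [121,217,-295,1.12]
    - [135,241,-328,1.24]

```text
clock: 38.65
tool_pos: [196.9, 649.3, 395.0]
orientation: [[0.478, -0.867, 0.142], [-0.707, -0.284, 0.648], [-0.521, -0.41, -0.748]]
wrist_force: [1.0, -0.5, 0.7]
opening: 85.1
```

```bash
python3 - <<'E'
from h import *
s=P();rows((265,400,400),(290,300,380),(300,220,340))
R=s['orientation'];t=np.array([-.977,.214,0]);print('spin',np.arctan2(-t@R[:,0],t@R[:,1]))
d=imaging.get_image('side')['img'];crop(d,170,180,100,100,6,'s15')
d=imaging.get_image('top')['img'];crop(d,200,200,80,80,7.5,'t15')
E
```

```text
t 38.65 q [ 1.568  0.082 -0.278  0.288 -0.515 -1.317] p [196.9 649.3 395. ]
[[ 0.478 -0.867  0.142]
 [-0.707 -0.284  0.648]
 [-0.521 -0.41  -0.748]]
tilt 41.5 hd 77.6; roll(y.z) -0.410 xhead -55.9 F [ 1.  -0.5  0.7] op 85.1
[ 206.   10. -156.]
[ 299.   25. -202.]
[ 381.   55. -222.]
spin 0.6667472638414188
```

View pics/s15.png

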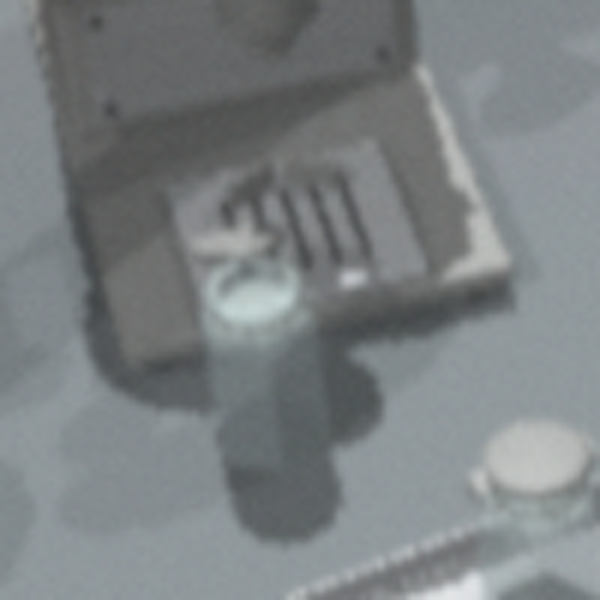

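View pics/t15.png

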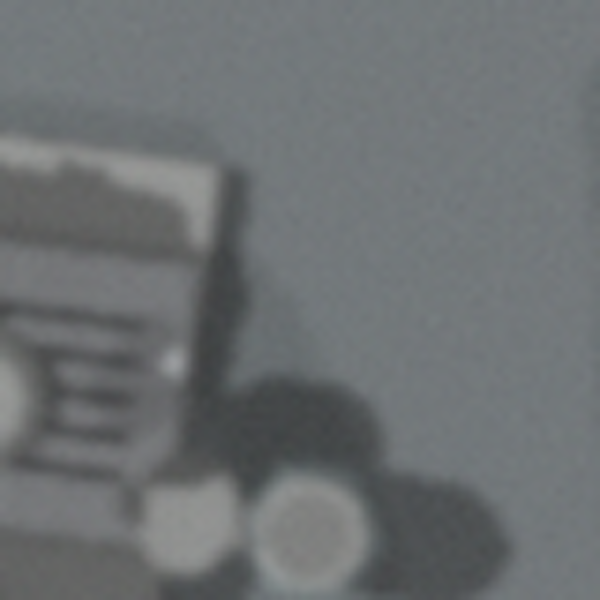

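```bash
python3 - <<'E'
from h import *
a=ray('top',(200+311/7.5,200+529/7.5),100);b=ray('side',(170+257/6,180+297/6),100);print(a,b)
l=ray('top',(200+188/7.5,200+523/7.5),86);print(l,np.degrees(np.arctan2(*(l-a)[[1,0]])))
# compare known: jar before pick top est vs actual
print(w2f(a))
E
```

```text
[409.819286    70.45211995 100.        ] [408.61026201  62.10950139 100.        ]
[411.61748451 121.25623481  86.        ] 87.97287692958464
[-124.26913671   39.36061871  100.        ]
```

carry_out:
  plan:
    - [38,2,-29,0.12]
    - [76,4,-58,0.25]
    - [115,6,-87,0.37]
    - [153,8,-116,0.5]
    - [191,10,-145,0.6]
    - [215,12,-161,0.66]
    - [245,17,-175,0.66]
    - [275,22,-190,0.66]
    - [299,25,-202,0.66]
    - [330,38,-209,0.66]

```text
clock: 39.58
tool_pos: [294.2, 268.0, 368.5]
orientation: [[-0.148, -0.978, 0.147], [-0.725, 0.208, 0.657], [-0.673, -0.009, -0.74]]
wrist_force: [1.1, -0.3, 0.2]
opening: 85.2
```

```bash
python3 - <<'E'
from h import *
s=P();rows((310,180,300),(370,0,260),(405,-10,200),(408,10,120))
R=s['orientation'];t=np.array([-.977,.214,0]);print('spin',np.arctan2(-t@R[:,0],t@R[:,1]))
E
```

```text
t 39.58 q [ 0.875 -0.359 -0.443 -0.422 -0.853 -0.906] p [294.2 268.  368.5]
[[-0.148 -0.978  0.147]
 [-0.725  0.208  0.657]
 [-0.673 -0.009 -0.74 ]]
tilt 42.3 hd 77.4; roll(y.z) -0.009 xhead -101.5 F [ 1.1 -0.3  0.2] op 85.2
[108. -33.  -5.]
[ 256. -129.  -85.]
[ 299. -165.  -42.]
[ 337. -163.   31.]
spin 0.010511764892837692
```

```bash
python3 - <<'E'
from h import *
rows((310,150,310),(385,-12,140))
E
```

```text
[123. -39. -32.]
[ 343. -145.   -1.]
```

carry_out:
  plan:
    - [32,-10,-8,0]
    - [64,-20,-16,0]
    - [95,-30,-25,0]
    - [125,-40,-31,0]
    - [162,-58,-26,0]
    - [200,-76,-21,0]
    - [238,-94,-16,0]
    - [275,-112,-11,0]
    - [310,-128,-5,0]
    - [343,-145,-1,0]

```text
clock: 40.42
tool_pos: [385.1, -13.3, 137.2]
orientation: [[-0.151, -0.978, 0.146], [-0.725, 0.21, 0.657], [-0.673, -0.007, -0.74]]
wrist_force: [1.3, 1.1, 0.8]
opening: 85.4
```

```bash
python3 - <<'E'
from h import *
s=P()
d=imaging.get_image('wrist');cv2.imwrite('pics/w16.png',d['img'][:,:,::-1])
import pickle;pickle.dump({k:s[k] for k in('orientation','tool_pos')},open('s16.pkl','wb'))
for p in ((409.5,70.3,100),(409.5,70.3,0)): print(proj('wrist',p,s))
E
```

```text
t 40.42 q [-0.278  0.227 -0.438 -0.836 -1.131  0.529] p [385.1 -13.3 137.2]
[[-0.151 -0.978  0.146]
 [-0.725  0.21   0.657]
 [-0.673 -0.007 -0.74 ]]
tilt 42.3 hd 77.5; roll(y.z) -0.007 xhead -101.8 F [1.3 1.1 0.8] op 85.4
[[268.48598675 265.77190614]]
[[270.58921552 159.74092465]]
```

View pics/w16.png

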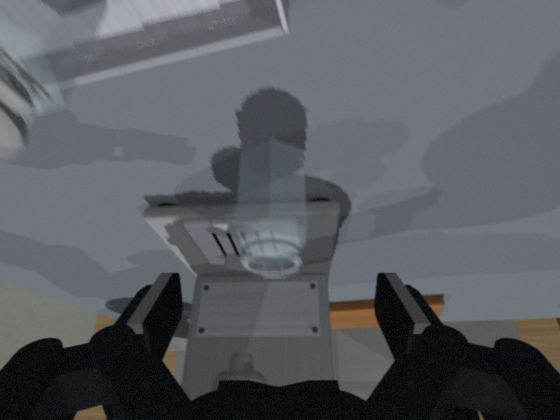

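```bash
python3 - <<'E'
from h import *
im=cv2.imread('pics/w16.png')[:,:,::-1]
a=np.clip((im[120:290,210:340].astype(float)-50)*2,0,255).astype(np.uint8)
a=np.ascontiguousarray(a[::-1,::-1]);crop(a,0,0,130,170,3.5,'w16c')
E
```

```text
(no output)
```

View pics/w16c.png

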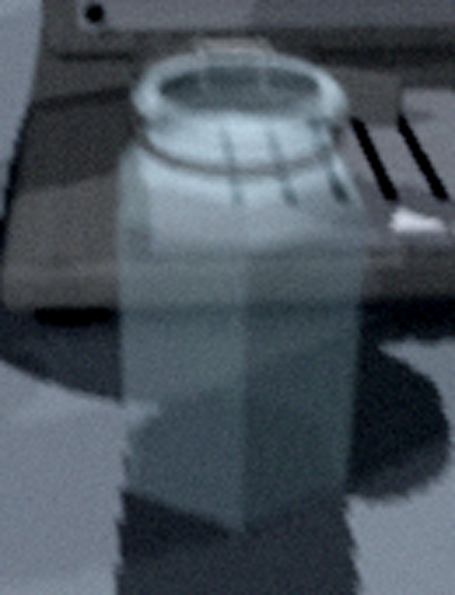

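```bash
python3 - <<'E'
from h import *
import pickle
s=pickle.load(open('s16.pkl','rb'))
print(ray('wrist',(270.4,262.7),100,s)); f,cx,cy,P_=cam('wrist',s);print(P_[:3,3], np.degrees(np.arctan2(70-P_[1,3],409-P_[0,3])))
# bottom near corner px
u,v=243,530;b=ray('wrist',(339-u/3.5,289-v/3.5),0,s);print(b)
z=s['orientation'][:,2];print('corner-> axis +31 along hd80', b[:2]+31.2*np.array([np.cos(1.396),np.sin(1.396)]))
rows((409.0+1.7,70+7.4,32.2),np.array((409.0+1.7,70+7.4,32.2))-110*z)
E
```

```text
[406.60558206  64.27995574 100.        ]
[ 351.38707726 -164.11266773  188.38287984] 76.17476674437934
[403.61576612  41.58613056   0.        ]
corner-> axis +31 along hd80 [409.04168236  72.31070433]
[ -6.  -5. 138.]
[-6. -4. 28.]
```

carry_out:
  plan:
    - [-3,-2,14,0]
    - [-6,-4.5,30,0]
    - [-6,-4.5,48,0]
    - [-6,-4.5,66,0]
    - [-6,-4.5,84,0]
    - [-6,-4.5,102,0]
    - [-6,-4.5,118,0]
    - [-6,-4.5,130,0]
    - [-6,-4.5,138,0]
    - [-6,-4.5,138,0]

```text
clock: 41.3
tool_pos: [410.0, 78.2, 30.9]
orientation: [[-0.162, -0.977, 0.136], [-0.724, 0.212, 0.656], [-0.67, 0.008, -0.742]]
wrist_force: [0.5, 0.2, -0.0]
opening: 85.0
```

```bash
python3 - <<'E'
from h import *
s=P()
d=imaging.get_image('wrist');cv2.imwrite('pics/w17.png',d['img'][:,:,::-1])
d=imaging.get_image('side')['img'];crop(d,150,160,120,100,6,'s17')
E
```

```text
t 41.3 q [-0.099  0.435 -0.496 -1.045 -0.879  0.679] p [410.   78.2  30.9]
[[-0.162 -0.977  0.136]
 [-0.724  0.212  0.656]
 [-0.67   0.008 -0.742]]
tilt 42.1 hd 78.3; roll(y.z) 0.008 xhead -102.6 F [ 0.5  0.2 -0. ] op 85.0
```

View pics/w17.png

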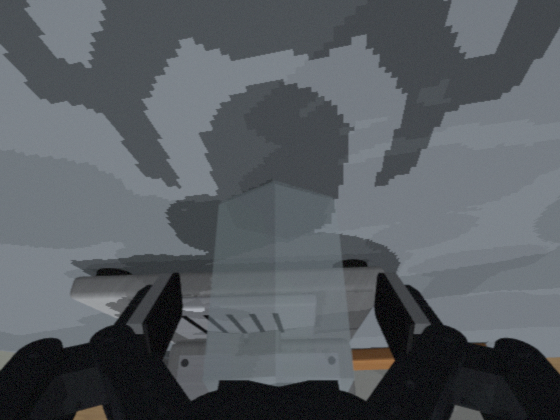

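View pics/s17.png

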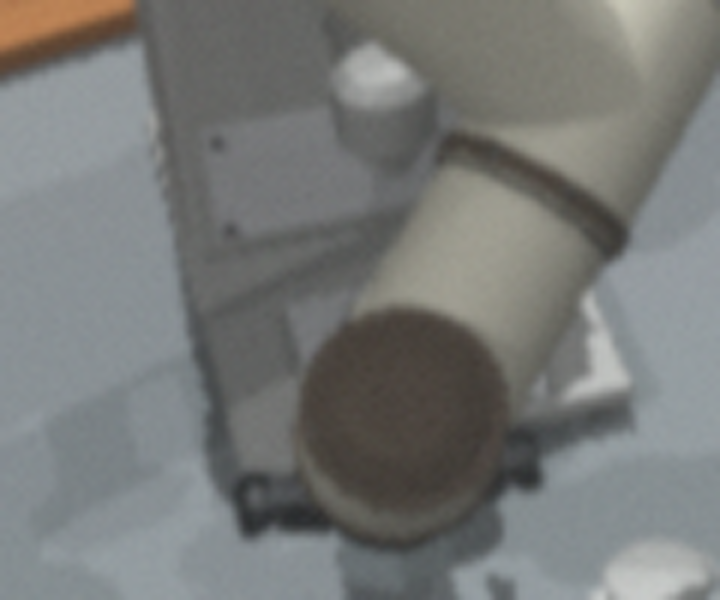

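```bash
python3 - <<'E'
from h import *
s=env.get_state()
for uv in ((275,182),(218,201),(334,197)): print(ray('wrist',uv,0,s).round(1))
b=ray('wrist',(275,182),0,s);print(b[:2]+31.2*np.array([np.cos(1.396),np.sin(1.396)]))
E
```

```text
[403.7  45.9   0. ]
[433.8  55.5   0. ]
[379.4  64.2   0. ]
[409.17329649  76.65535146]
```

carry_out:
  plan:
    - [0,0,0,0]
    - [0,0,0,0]
    - [0,0,0,0]
    - [0,0,0,0]
    - [0,0,0,0]
    - [0,0,0,0]
    - [0,0,0,0]
    - [0,0,0,0]
    - [0,0,0,0]
    - [0,0,0,0]
  grip: 40
  squeeze: 35

```text
clock: 42.23
tool_pos: [410.8, 77.0, 32.8]
orientation: [[-0.16, -0.977, 0.139], [-0.725, 0.212, 0.656], [-0.67, 0.004, -0.742]]
wrist_force: [-1.0, -2.9, 5.1]
opening: 53.5
```

```bash
python3 - <<'E'
from h import *
s=P()
d=imaging.get_image('wrist');cv2.imwrite('pics/w18.png',d['img'][:,:,::-1])
E
```

```text
t 42.23 q [-0.101  0.431 -0.494 -1.043 -0.881  0.678] p [410.8  77.   32.8]
[[-0.16  -0.977  0.139]
 [-0.725  0.212  0.656]
 [-0.67   0.004 -0.742]]
tilt 42.1 hd 78.1; roll(y.z) 0.004 xhead -102.4 F [-1.  -2.9  5.1] op 53.5
```

View pics/w18.png

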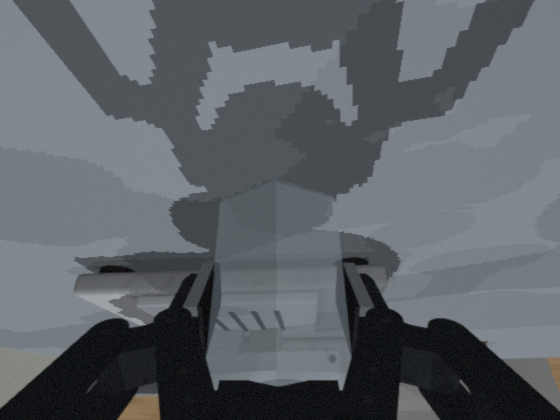

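```bash
python3 - <<'E'
from h import *
s=env.get_state()
for z in (0,20,26,30):
  print(z,proj('wrist',np.array([f2w((-62,-105,z)),f2w((-62,105,z))]),s).round(1).tolist())
print(proj('wrist',np.array([f2w((-58,-60,30)),f2w((-58,60,30)),f2w((115,-100,60))]),s).round(1).tolist())
im=cv2.imread('pics/w18.png')[:,:,::-1];crop(im,60,240,350,120,2.2,'w18c')
E
```

```text
0 [[73.6, 262.8], [382.8, 252.4]]
20 [[64.7, 291.4], [387.9, 282.3]]
26 [[61.8, 300.5], [389.6, 291.9]]
30 [[59.9, 306.7], [390.7, 298.4]]
[[130.3, 306.6], [316.2, 301.9], [161.7, 376.5]]
```

View pics/w18c.png

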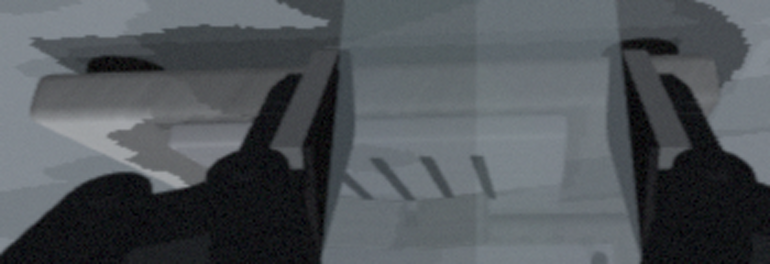

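```bash
python3 - <<'E'
from h import *
s=env.get_state()
for c in ((409,70.4),(409,75.8)):
  v=jarpts(c,0,np.radians(81));print(proj('wrist',v,s).round(1).tolist())
for uv in ((137,297),(317,293.6)): print(ray('wrist',uv,30,s).round(1), w2f(ray('wrist',uv,30,s)).round(1))
f,cx,cy,Pm=cam('wrist',s);print(Pm[:3,3],Pm[:3,2])
E
```

```text
[[279.4, 235.7], [327.9, 221.8], [332.7, 190.4], [271.7, 172.6], [216.4, 194.5], [228.6, 224.9]]
[[281.3, 239.5], [328.7, 226.2], [333.6, 196.5], [274.5, 179.8], [220.5, 200.4], [231.9, 229.2]]
[500.4 102.8  30. ] [-79.6 -45.8  30. ]
[396.  120.4  30. ] [-76.7  60.   30. ]
[377.33203185 -73.64928963  84.49469109] [ 0.18099645  0.84903737 -0.49636259]
```

```bash
cat >> h.py <<'E'
def fd(*ds):
    R=env.get_state()['orientation'];f=np.array([.1392,.9903,0]);g=np.array([-.9903,.1392,0])
    for a,b,c in ds: print((a,b,c),(R.T@(a*f+b*g+np.array([0,0,c]))).round(1))
E
python3 - <<'E'
from h import *
fd((0,0,38),(0,-20,38),(0,-39.4,38),(60,-39.4,38))
E
```

```text
(0, 0, 38) [-25.5   0.2 -28.2]
(0, -20, 38) [-26.6 -19.8 -27.3]
(0, -39.4, 38) [-27.7 -39.1 -26.4]
(60, -39.4, 38) [-72.1 -34.7  13.8]
```

carry_out:
  plan:
    - [-6,0,-7,0]
    - [-13,0,-14,0]
    - [-20,0,-22,0]
    - [-25.5,0.2,-28.2,0]
    - [-26,-10,-28,0]
    - [-26.6,-20,-27.3,0]
    - [-27.2,-30,-27,0]
    - [-27.7,-39.1,-26.4,0]
    - [-40,-38,-15,0]
    - [-50,-37,-6,0]

```text
clock: 43.12
tool_pos: [455.6, 101.6, 69.7]
orientation: [[-0.162, -0.977, 0.139], [-0.724, 0.213, 0.656], [-0.67, 0.005, -0.742]]
wrist_force: [0.2, -0.1, -2.9]
opening: 53.6
```

```bash
python3 - <<'E'
from h import *
s=P();print(w2f(s['tool_pos']))
d=imaging.get_image('wrist');cv2.imwrite('pics/w19.png',d['img'][:,:,::-1])
d=imaging.get_image('side')['img'];crop(d,150,140,120,110,6,'s19')
d=imaging.get_image('top')['img'];crop(d,160,220,100,80,7,'t19')
E
```

```text
t 43.12 q [-0.014  0.386 -0.402 -0.99  -0.905  0.488] p [455.6 101.6  69.7]
[[-0.162 -0.977  0.139]
 [-0.724  0.213  0.656]
 [-0.67   0.005 -0.742]]
tilt 42.1 hd 78.0; roll(y.z) 0.005 xhead -102.6 F [ 0.2 -0.1 -2.9] op 53.6
[-87.07780487  -1.62343628  69.69207477]
```

View pics/w19.png

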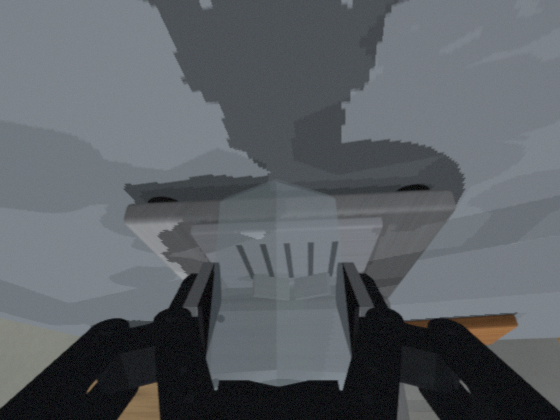

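View pics/t19.png

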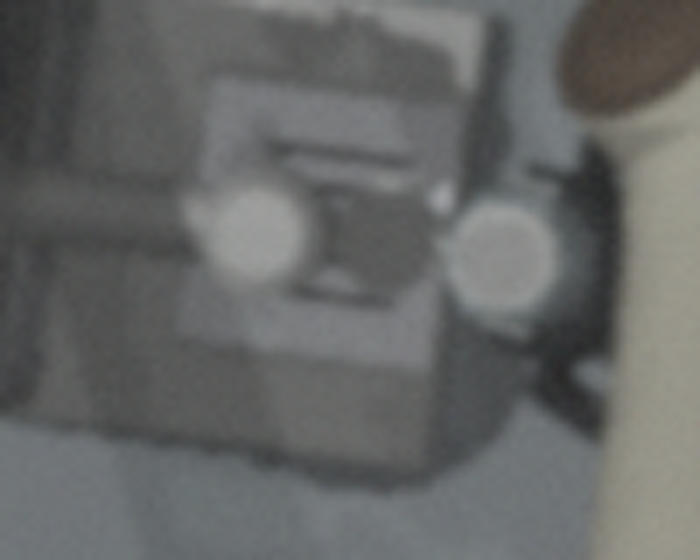

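View pics/s19.png

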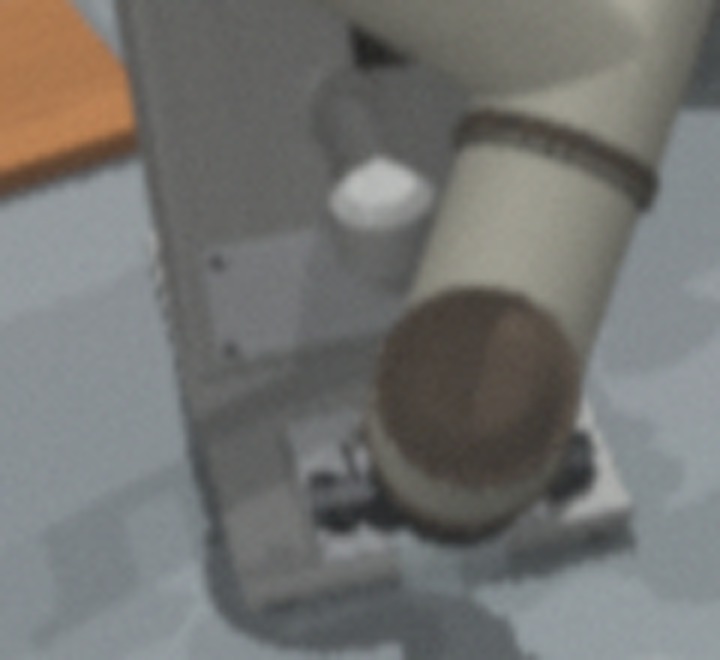

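```bash
python3 - <<'E'
from h import *
s=env.get_state()
j=ray('top',(231.7,256.4),137);v=ray('top',(196.7,253.1),212)
print('jar f',w2f(j).round(1),'valve f',w2f(v).round(1))
print('pred platform front',proj('wrist',np.array([f2w((-58,-60,30)),f2w((-58,60,30)),f2w((-58,-60,22)),f2w((-58,60,22)),f2w((40,0,30)),f2w((0,0,30))]),s).round(1).tolist())
# jar corner at (277,181): z of bottom ~37
b=ray('wrist',(277,181),37.5,s);print('corner',b,w2f(b))
im=cv2.imread('pics/w19.png')[:,:,::-1];crop(im,180,170,220,150,3.6,'w19c')
E
```

```text
jar f [-91.9  -0.3 137. ] valve f [  1.    0.6 212. ]
pred platform front [[183.0, 232.2], [380.6, 224.5], [184.7, 220.7], [378.5, 212.8], [287.7, 279.4], [285.2, 262.7]]
corner [446.80551664  70.29891392  37.5       ] [-119.27079852    2.71336309   37.5       ]
```

View pics/w19c.png

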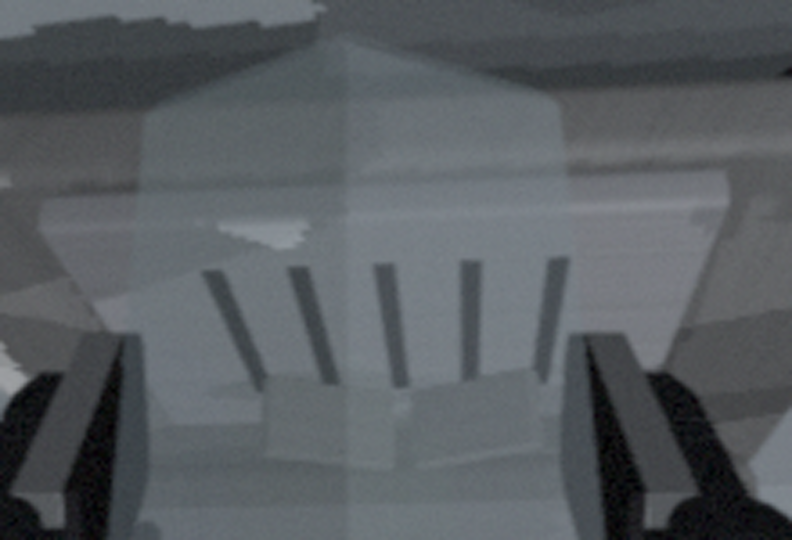

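```bash
python3 - <<'E'
from h import *
fd((44,0.5,0),(88,1,0))
E
```

```text
(44, 0.5, 0) [-32.5   3.7  29.4]
(88, 1, 0) [-65.1   7.4  58.8]
```

carry_out:
  plan:
    - [-9,1,8,0]
    - [-18,2,16,0]
    - [-27,3,24.5,0]
    - [-36,4,32.5,0]
    - [-44,5,40,0]
    - [-52,6,47,0]
    - [-58,6.7,52.4,0]
    - [-63,7.2,57,0]
    - [-65,7.4,58.8,0]
    - [-65,7.4,58.8,0]

```text
clock: 44.1
tool_pos: [465.6, 189.6, 69.8]
orientation: [[-0.159, -0.978, 0.136], [-0.725, 0.209, 0.656], [-0.67, 0.005, -0.742]]
wrist_force: [-0.8, -0.4, -3.0]
opening: 53.6
```

```bash
python3 - <<'E'
from h import *
s=P();print(w2f(s['tool_pos']))
d=imaging.get_image('wrist');cv2.imwrite('pics/w20.png',d['img'][:,:,::-1])
d=imaging.get_image('side')['img'];crop(d,150,140,120,110,6,'s20')
d=imaging.get_image('top')['img'];crop(d,160,220,100,80,7,'t20')
fd((5,0,0),(0,1,0),(0,0,-7))
E
```

```text
t 44.1 q [ 0.175  0.385 -0.388 -1.048 -0.801  0.378] p [465.6 189.6  69.8]
[[-0.159 -0.978  0.136]
 [-0.725  0.209  0.656]
 [-0.67   0.005 -0.742]]
tilt 42.1 hd 78.2; roll(y.z) 0.005 xhead -102.4 F [-0.8 -0.4 -3. ] op 53.6
[ 1.48277203  0.67748914 69.77705316]
(5, 0, 0) [-3.7  0.4  3.3]
(0, 1, 0) [ 0.1  1.  -0. ]
(0, 0, -7) [ 4.7 -0.   5.2]
```

View pics/w20.png

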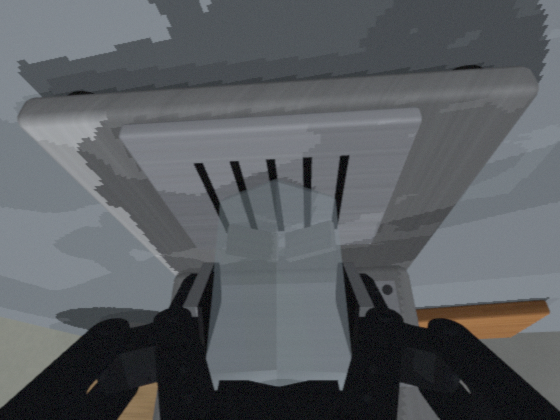

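View pics/t20.png

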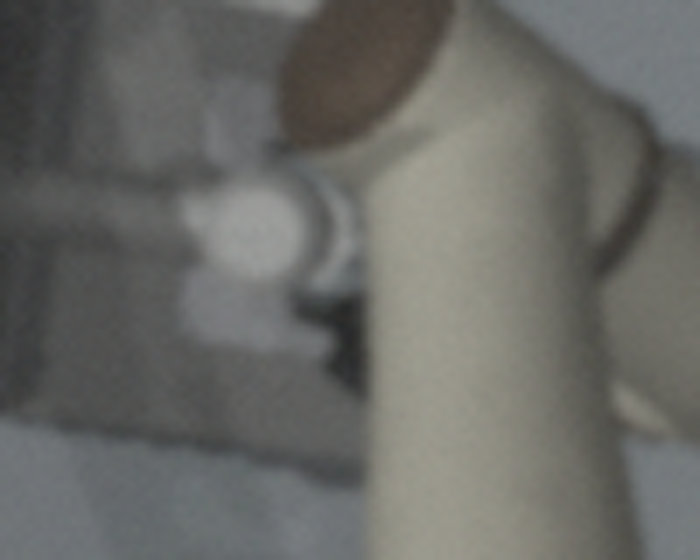

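View pics/s20.png

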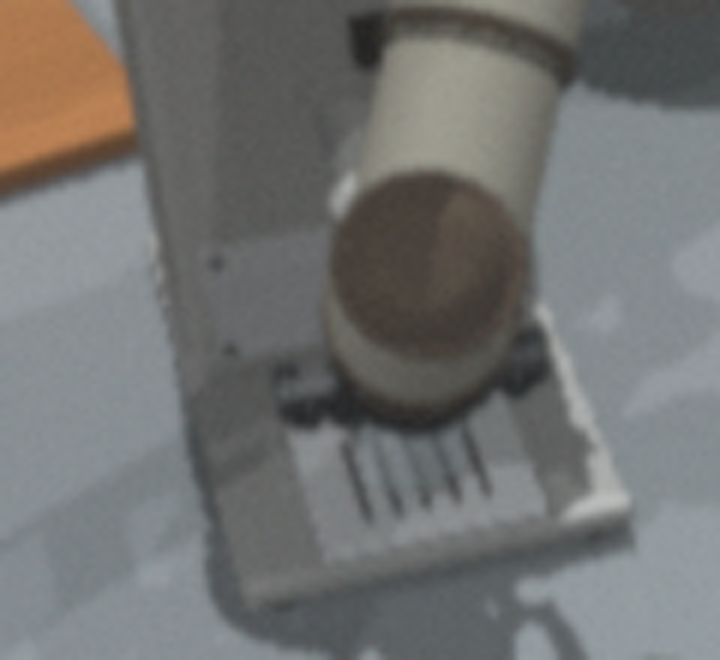

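```bash
python3 - <<'E'
from h import *
im=cv2.imread('pics/w20.png')[:,:,::-1];crop(im,100,100,340,180,2.3,'w20c')
crop(im,190,140,170,140,4.5,'w20d')
E
```

```text
(no output)
```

View pics/w20c.png

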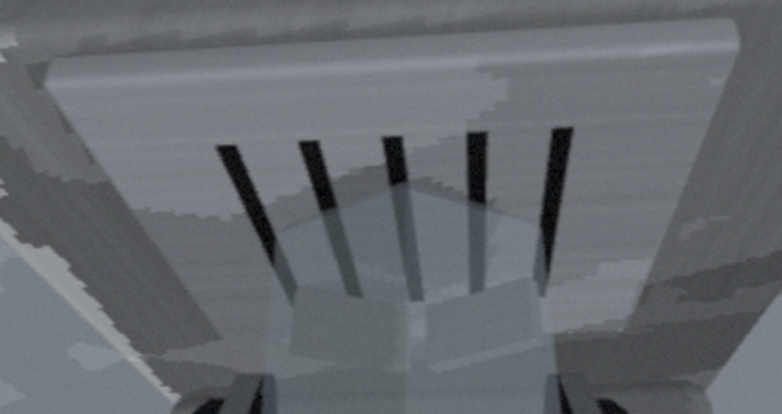

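View pics/w20d.png

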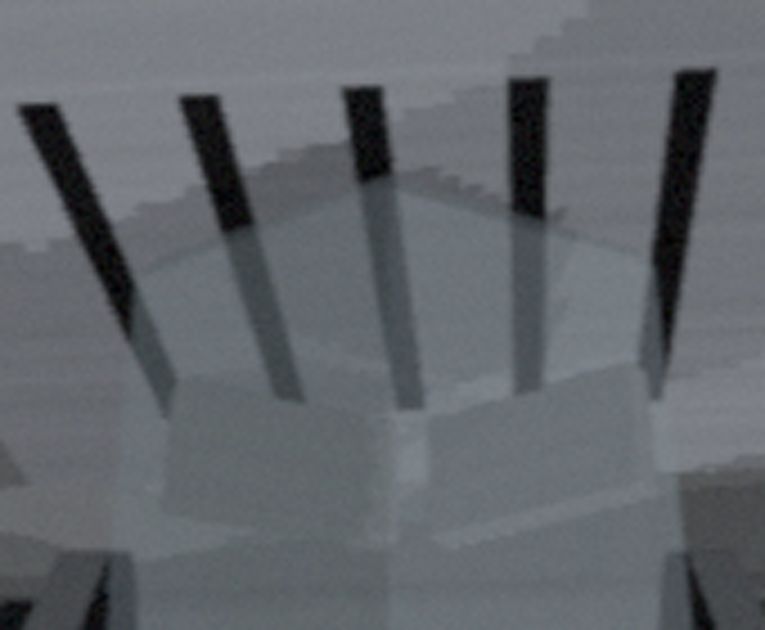

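```bash
python3 - <<'E'
from h import *
from scipy.optimize import least_squares
s=env.get_state()
C=[((120.9,137),(-58,-60,30)),((420.9,119.6),(-58,60,30)),((195.7,247.8),(58,-60,30)),((371.7,243.5),(58,60,30))]
def tr(p,a): c,n=np.cos(p[2]),np.sin(p[2]);return np.array([p[0]+c*a[0]-n*a[1],p[1]+n*a[0]+c*a[1],a[2]])
r=lambda p:np.concatenate([proj('wrist',tr(p,a),s)[0]-u for u,a in C])
o=least_squares(r,FP,x_scale=[10,10,.1]);print(o.x,np.degrees(o.x[2]),o.fun.round(1))
J=[((277.1,180.4),180),((219.6,201.1),240),((335.6,197.3),120)]
for bz in (36,37.5):
  rj=lambda p:np.concatenate([proj('wrist',np.array([p[0]+31.2*np.cos(p[2]+np.radians(a)),p[1]+31.2*np.sin(p[2]+np.radians(a)),bz]),s)[0]-u for u,a in J])
  q=least_squares(rj,[465,188,1.4],x_scale=[10,10,.1]);print(q.x,np.degrees(q.x[2]),q.fun.round(1))
  c,n=np.cos(o.x[2]),np.sin(o.x[2]);d=q.x[:2]-o.x[:2];print('jar in filler',c*d[0]+n*d[1],-n*d[0]+c*d[1])
E
```

```text
[465.05899095 190.44293016   1.42733727] 81.78040125797389 [-5.1  1.2  4.1  2.   1.1  3.7  0.2  2.1]
[463.96698434 189.25252678   1.39186848] 79.74818956294312 [-0.6 -0.1  2.4 -1.1 -1.8  0.1]
jar in filler -1.334296272198349 0.9105998612735121
[463.50449414 187.1109359    1.39231141] 79.77356770325166 [-0.6 -0.2  1.5 -0.8 -0.8  0.3]
jar in filler -3.5200084702200116 1.0621612040465342
```

carry_out:
  plan:
    - [-1.1,-0.1,1,0]
    - [-2.2,-0.2,2,0]
    - [-1.5,-0.2,2.7,0]
    - [-0.9,-0.2,3.5,0]
    - [-0.2,-0.2,4.2,0]
    - [0.5,-0.2,5,0]
    - [1.1,-0.2,5.7,0]
    - [1.5,-0.2,6.1,0]
    - [1.8,-0.2,6.4,0]
    - [1.8,-0.2,6.4,0]

```text
clock: 45.08
tool_pos: [466.3, 191.6, 63.6]
orientation: [[-0.16, -0.978, 0.137], [-0.725, 0.21, 0.656], [-0.67, 0.006, -0.743]]
wrist_force: [0.6, 0.1, -2.7]
opening: 53.4
```

```bash
python3 - <<'E'
from h import *
s=P();print(w2f(s['tool_pos']))
d=imaging.get_image('wrist');cv2.imwrite('pics/w21.png',d['img'][:,:,::-1]);crop(d['img'],190,140,170,140,4.5,'w21d')
fd((0,0,-1),(-60,0,0))
E
```

```text
t 45.08 q [ 0.176  0.397 -0.388 -1.06  -0.793  0.392] p [466.3 191.6  63.6]
[[-0.16  -0.978  0.137]
 [-0.725  0.21   0.656]
 [-0.67   0.006 -0.743]]
tilt 42.0 hd 78.2; roll(y.z) 0.006 xhead -102.4 F [ 0.6  0.1 -2.7] op 53.4
[ 3.5613543   0.26730598 63.63153317]
(0, 0, -1) [ 0.7 -0.   0.7]
(-60, 0, 0) [ 44.4  -4.3 -40.1]
```

View pics/w21d.png

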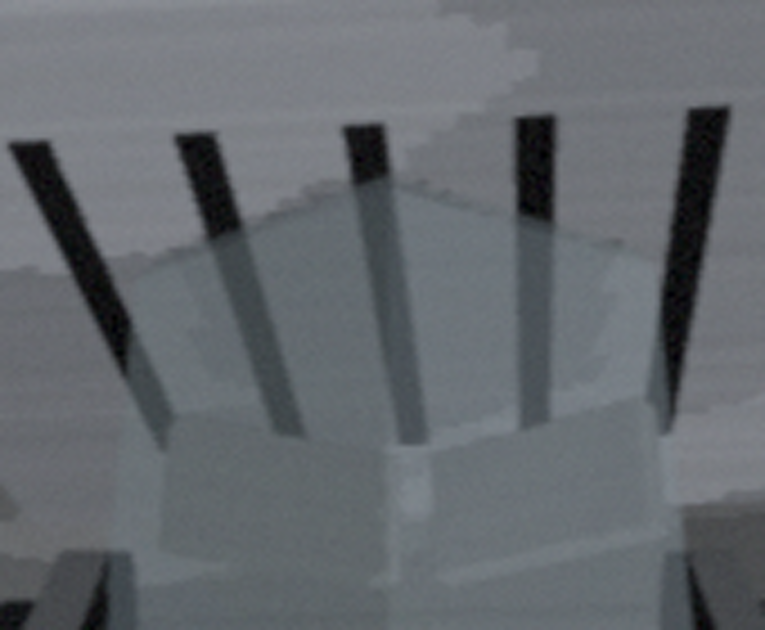

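carry_out:
  plan:
    - [0.1,0,0.1,0]
    - [0.2,0,0.2,0]
    - [0.3,0,0.3,0]
    - [0.4,0,0.4,0]
    - [0.5,0,0.5,0]
    - [0.6,0,0.6,0]
    - [0.7,0,0.7,0]
    - [0.8,0,0.8,0]
    - [0.8,0,0.8,0]
    - [0.8,0,0.8,0]

```text
clock: 45.97
tool_pos: [466.4, 191.6, 62.8]
orientation: [[-0.16, -0.978, 0.137], [-0.725, 0.21, 0.656], [-0.67, 0.005, -0.742]]
wrist_force: [-1.6, -1.9, 0.7]
opening: 53.8
```

```bash
python3 - <<'E'
from h import *
s=P();print(w2f(s['tool_pos']))
d=imaging.get_image('wrist');cv2.imwrite('pics/w22.png',d['img'][:,:,::-1]);crop(d['img'],90,90,360,190,2.2,'w22c')
E
```

```text
t 45.97 q [ 0.175  0.399 -0.388 -1.062 -0.793  0.396] p [466.4 191.6  62.8]
[[-0.16  -0.978  0.137]
 [-0.725  0.21   0.656]
 [-0.67   0.005 -0.742]]
tilt 42.1 hd 78.2; roll(y.z) 0.005 xhead -102.4 F [-1.6 -1.9  0.7] op 53.8
[ 3.56579024  0.23856059 62.8408971 ]
```

View pics/w22c.png

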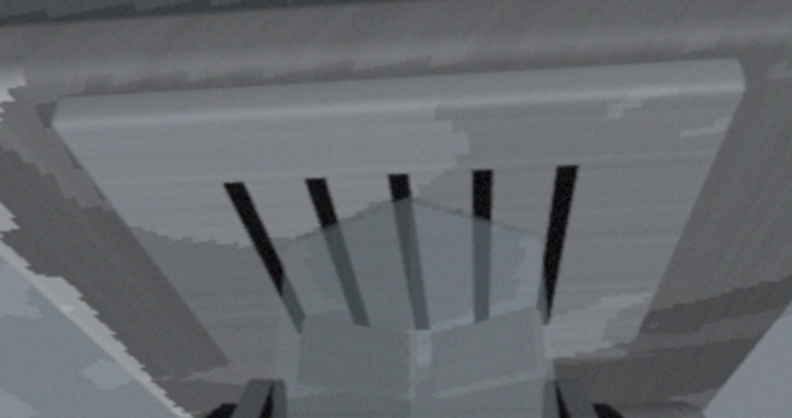

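```bash
python3 - <<'E'
from h import *
from scipy.optimize import least_squares
s=env.get_state()
cr=lambda u,v:(90+u/2.2,90+v/2.2)
C=[(cr(58,125),(-58,-60,30)),(cr(743,90),(-58,60,30)),(cr(228,365),(58,-60,30)),(cr(630,357),(58,60,30))]
def tr(p,a): c,n=np.cos(p[2]),np.sin(p[2]);return np.array([p[0]+c*a[0]-n*a[1],p[1]+n*a[0]+c*a[1],a[2]])
for use in (C,C[:2]):
  r=lambda p:np.concatenate([proj('wrist',tr(p,a),s)[0]-u for u,a in use])
  o=least_squares(r,FP,x_scale=[10,10,.1]);print(o.x,np.degrees(o.x[2]),o.fun.round(1))
  J=[(cr(410,199),180),(cr(288,240),240),(cr(543,236),120)]
  rj=lambda p:np.concatenate([proj('wrist',np.array([p[0]+31.2*np.cos(p[2]+np.radians(a)),p[1]+31.2*np.sin(p[2]+np.radians(a)),30]),s)[0]-u for u,a in J])
  q=least_squares(rj,[465,188,1.4],x_scale=[10,10,.1]);print(q.x,np.degrees(q.x[2]),q.fun.round(1))
  c,n=np.cos(o.x[2]),np.sin(o.x[2]);d=q.x[:2]-o.x[:2];print('jar in filler',c*d[0]+n*d[1],-n*d[0]+c*d[1])
# homography using platform corners, assuming exact plane
H=cv2.getPerspectiveTransform(np.float32([u for u,_ in C]),np.float32([a[:2] for _,a in C]))
print(cv2.perspectiveTransform(np.float32([[u for u,_ in J]]),H))
print('slots',cv2.perspectiveTransform(np.float32([[cr(400,187),cr(421,328)]]),H))
E
```

```text
[465.07564808 191.77368401   1.42642014] 81.72785362388795 [-5.1  2.   4.7  1.5  2.2  3.9 -1.7  1.9]
[464.17076781 190.43867791   1.39302567] 79.81449151167524 [ 0.7 -0.9  1.   0.6 -1.7 -0.3]
jar in filler -1.451306272512965 0.7033915674406989
[464.97809648 192.29761103   1.43138544] 82.01234431710743 [-4.4  3.4  4.2  1.9]
[464.17076781 190.43867791   1.39302567] 79.81449151167524 [ 0.7 -0.9  1.   0.6 -1.7 -0.3]
jar in filler -1.9530839934719708 0.5411791105701955
[[[-29.234335    2.1023476]
  [-14.684083  -26.350676 ]
  [-12.560045   30.148952 ]]]
slots [[[-33.70005      0.41576833]
  [ 34.274155     0.5208804 ]]]
```

carry_out:
  plan:
    - [0,0,0,0]
    - [0,0,0,0]
    - [0,0,0,0]
    - [0,0,0,0]
    - [0,0,0,0]
    - [0,0,0,0]
    - [3,-0.3,-2.7,0]
    - [10,-1,-9,0]
    - [20,-2,-18,0]
    - [32,-3,-29,0]
  grip: 85

```text
clock: 46.85
tool_pos: [460.0, 148.1, 62.9]
orientation: [[-0.159, -0.978, 0.136], [-0.725, 0.209, 0.656], [-0.67, 0.005, -0.742]]
wrist_force: [-0.0, -0.1, -0.4]
opening: 85.3
```

```bash
python3 - <<'E'
from h import *
s=P();print(w2f(s['tool_pos']))
d=imaging.get_image('wrist');cv2.imwrite('pics/w23.png',d['img'][:,:,::-1])
fd((-60,0,0),(-120,0,0),(-160,0,60))
E
```

```text
t 46.85 q [ 0.083  0.396 -0.402 -1.034 -0.844  0.453] p [460.  148.1  62.9]
[[-0.159 -0.978  0.136]
 [-0.725  0.209  0.656]
 [-0.67   0.005 -0.742]]
tilt 42.1 hd 78.3; roll(y.z) 0.005 xhead -102.3 F [-0.  -0.1 -0.4] op 85.3
[-40.39800968   0.50694429  62.94055424]
(-60, 0, 0) [ 44.5  -4.3 -40. ]
(-120, 0, 0) [ 89.   -8.7 -80. ]
(-160, 0, 60) [  78.6  -11.3 -151.3]
```

View pics/w23.png

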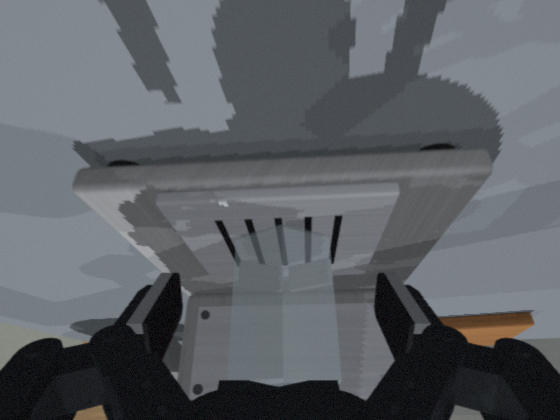

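carry_out:
  plan:
    - [12,-1,-11,0]
    - [25,-2.5,-22,0]
    - [44,-4,-40,0]
    - [45,-6,-65,0]
    - [50,-8,-90,0]
    - [55,-9,-110,0]
    - [57,-10,-130,0]
    - [57,-10,-140,0]
    - [57,-10,-140,0]
    - [57,-10,-140,0]

```text
clock: 47.73
tool_pos: [441.1, 10.3, 128.5]
orientation: [[-0.161, -0.977, 0.138], [-0.726, 0.212, 0.654], [-0.669, 0.005, -0.743]]
wrist_force: [0.7, 0.5, -0.9]
opening: 84.9
```

```bash
python3 - <<'E'
from h import *
s=P();print(w2f(s['tool_pos']))
import pickle;pickle.dump({k:s[k] for k in('orientation','tool_pos')},open('s24.pkl','wb'))
d=imaging.get_image('wrist');cv2.imwrite('pics/w24.png',d['img'][:,:,::-1])
d=imaging.get_image('side')['img'];crop(d,150,80,120,160,3.75,'s24')
d=imaging.get_image('top')['img'];crop(d,110,200,130,90,6,'t24')
E
```

```text
t 47.73 q [-0.191  0.296 -0.354 -0.852 -1.094  0.453] p [441.1  10.3 128.5]
[[-0.161 -0.977  0.138]
 [-0.726  0.212  0.654]
 [-0.669  0.005 -0.743]]
tilt 42.0 hd 78.1; roll(y.z) 0.005 xhead -102.5 F [ 0.7  0.5 -0.9] op 84.9
[-1.79483105e+02  5.38482958e-02  1.28495414e+02]
```

View pics/w24.png

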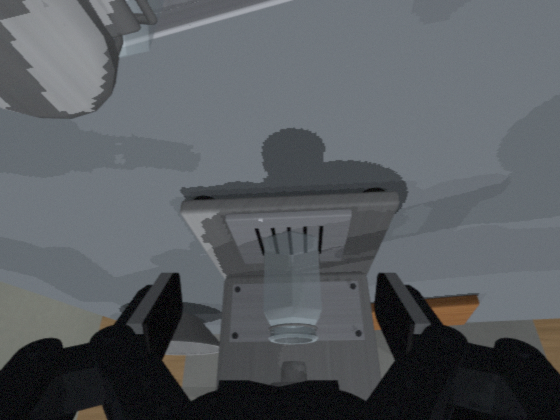

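View pics/s24.png

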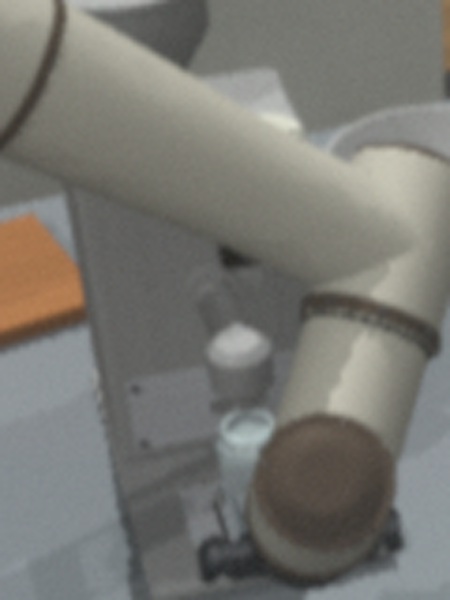

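View pics/t24.png

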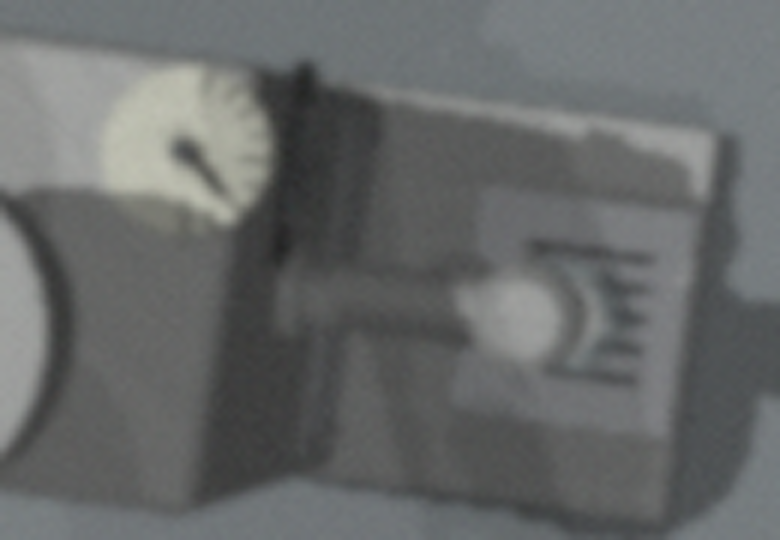

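```bash
python3 - <<'E'
from h import *
import pickle
from scipy.optimize import least_squares
s=pickle.load(open('s24.pkl','rb'))
im=cv2.imread('pics/w24.png')
big=cv2.resize(im[170:400,190:390],None,fx=3,fy=3,interpolation=cv2.INTER_CUBIC)
b2=np.clip((big.astype(float)-40)*1.8,0,255).astype(np.uint8);cv2.imwrite('pics/w24c.png',b2)
t=cv2.imread('pics/t24.png')
def circ(r,z,dx=0,dy=0): return np.array([f2w((dx+r*np.cos(a),dy+r*np.sin(a),z)) for a in np.linspace(0,2*np.pi,60)])
hexa=lambda z,yaw=0:np.array([f2w((31.2*np.cos(a+yaw),31.2*np.sin(a+yaw),z)) for a in np.arange(7)*np.pi/3])
tt=t.copy()
for pts,c in ((circ(21.5,130),(0,0,255)),(hexa(106),(0,255,0)),(circ(26,212),(255,0,0)),(np.array([f2w(p) for p in ((-58,-60,30),(-58,60,30),(58,60,30),(58,-60,30),(-58,-60,30))]),(0,255,255))):
    px=((proj('top',pts)-[110,200])*6+3).astype(int);cv2.polylines(tt,[px],False,c,1)
cv2.imwrite('pics/t24o.png',tt[150:450,380:760].repeat(2,0).repeat(2,1))
E
```

```text
(no output)
```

View pics/w24c.png

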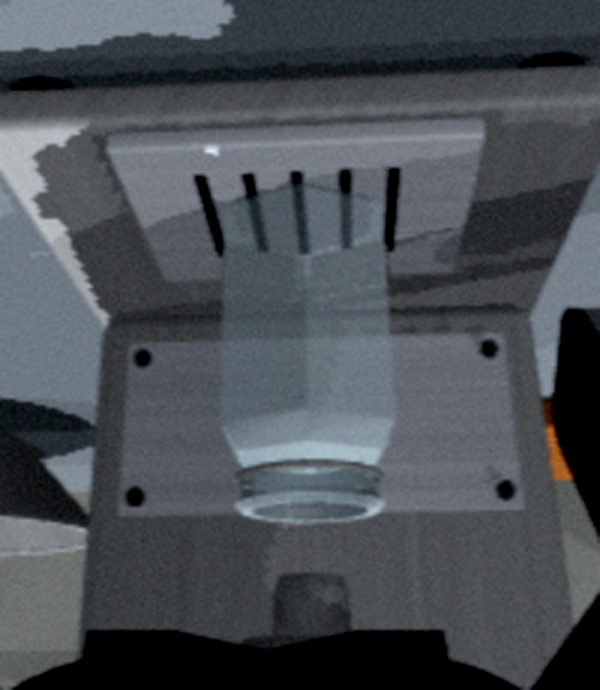

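View pics/t24o.png

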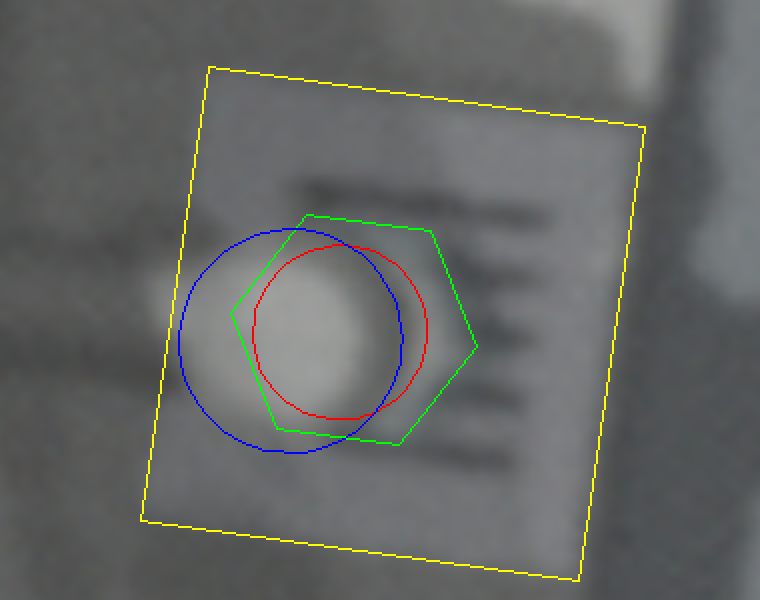

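```bash
python3 - <<'E'
from h import *
a=np.mean([imaging.get_image('top')['img'][236:272,180:222].astype(float) for _ in range(4)],0)
a=np.clip((a-70)*2.2,0,255).astype(np.uint8)
t=cv2.resize(np.ascontiguousarray(a[:,:,::-1]),None,fx=16,fy=16,interpolation=cv2.INTER_CUBIC)
cv2.imwrite('pics/t25.png',t)
for dx,c in ((0,(0,0,255)),):
    pts=np.array([f2w((dx+21.5*np.cos(q),21.5*np.sin(q),130)) for q in np.linspace(0,6.283,60)])
    cv2.polylines(t,[((proj('top',pts)-[180,236])*16+8).astype(int)],False,c,1)
    h=np.array([f2w((dx+31.2*np.cos(q),31.2*np.sin(q),106)) for q in np.arange(7)*np.pi/3])
    cv2.polylines(t,[((proj('top',h)-[180,236])*16+8).astype(int)],False,(0,255,0),1)
    h=np.array([f2w((26*np.cos(q),26*np.sin(q),212)) for q in np.linspace(0,6.283,60)])
    cv2.polylines(t,[((proj('top',h)-[180,236])*16+8).astype(int)],False,(255,0,0),1)
cv2.imwrite('pics/t25o.png',t)
E
```

```text
(no output)
```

View pics/t25.png

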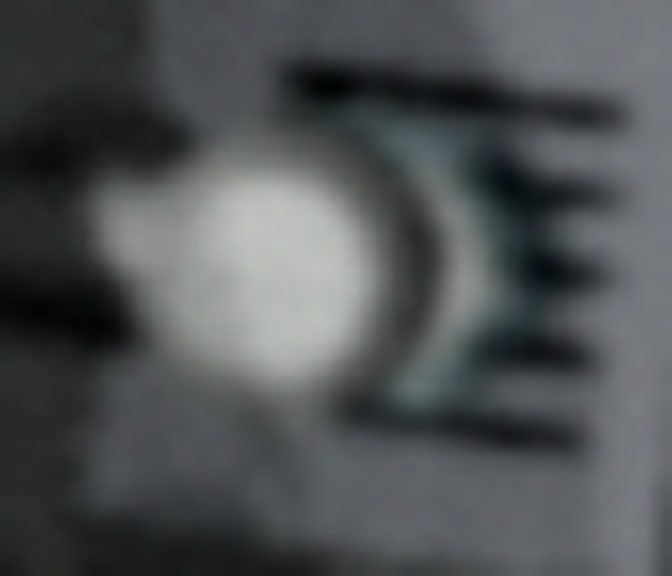

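View pics/t25o.png

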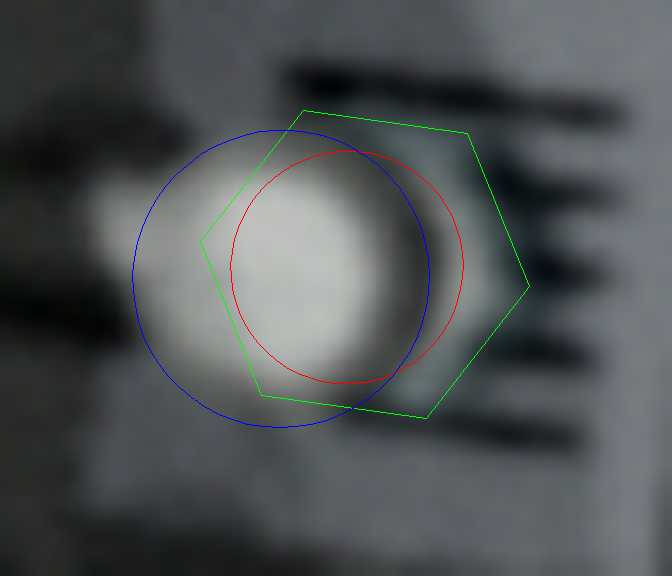

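```bash
python3 - <<'E'
from h import *
rows((380,-10,250),(330,-20,300))
E
```

```text
[ -57.   56. -113.]
[ -75.  103. -163.]
```

carry_out:
  plan:
    - [-14,14,-28,0]
    - [-28,28,-56,0]
    - [-42,42,-85,0]
    - [-57,56,-113,0]
    - [-63,72,-130,0]
    - [-69,88,-147,0]
    - [-75,103,-163,0]
    - [-75,103,-163,0]
    - [-75,103,-163,0]
    - [-75,103,-163,0]

```text
clock: 48.92
tool_pos: [330.2, -19.5, 299.4]
orientation: [[-0.161, -0.978, 0.135], [-0.726, 0.21, 0.655], [-0.669, 0.007, -0.743]]
wrist_force: [0.4, -0.6, -0.2]
opening: 85.2
```

```bash
python3 - <<'E'
from h import *
s=P()
d=imaging.get_image('side')['img'];cv2.imwrite('pics/s26f.png',d[:,:,::-1]);crop(d,150,90,120,150,4,'s26')
d=imaging.get_image('top')['img'];crop(d,270,205,150,85,5,'t26')
E
```

```text
t 48.92 q [-0.302 -0.079 -0.316 -0.734 -1.46   0.221] p [330.2 -19.5 299.4]
[[-0.161 -0.978  0.135]
 [-0.726  0.21   0.655]
 [-0.669  0.007 -0.743]]
tilt 42.0 hd 78.3; roll(y.z) 0.007 xhead -102.5 F [ 0.4 -0.6 -0.2] op 85.2
```

View pics/s26f.png

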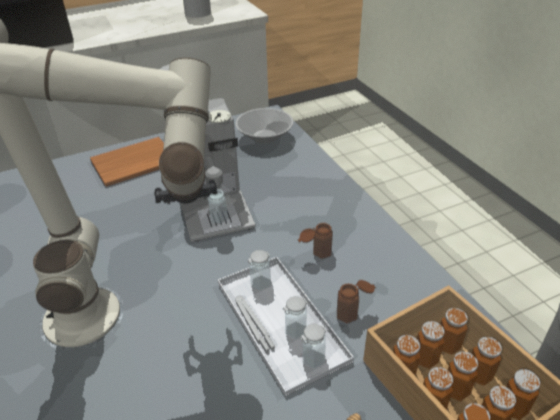

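View pics/s26.png

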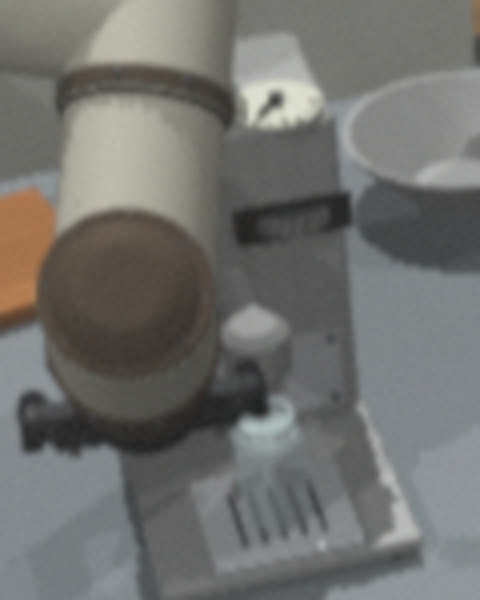

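View pics/t26.png

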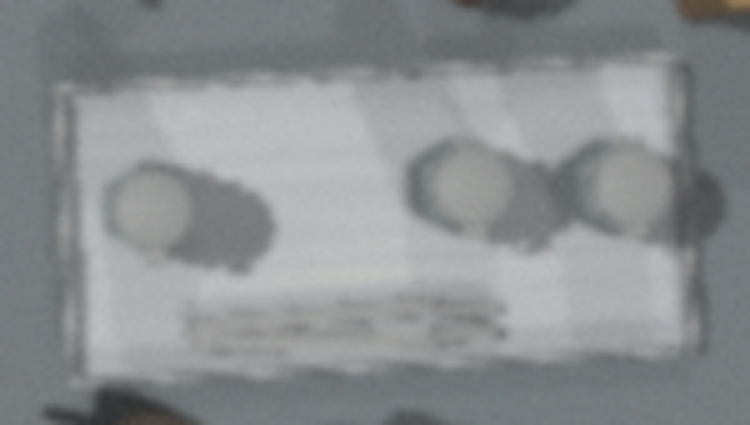

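```bash
python3 -c "
from h import *
print(order.close_job())"
```

```text
the job is handed in; nothing more can be done
None
```

I set the dose wheel to the third mark, then stood the open jar upright under the nozzle and let go. I handed the job in at about 49 s of the 62 s allowed; no verdict was reported.

**How it went:**
- **Tilting the tool:** The moves only allow shifts and a spin about the tool's axis. I got the backward lean by pushing against the arm's reach limits while spinning.
- **Dose wheel:** The pointer started on mark 8. I rolled it down five clicks in two strokes, with about 14 N or less read between moves. The press was meant to be 5 to 10 N; I read 13.8 N at the end of the first stroke.
- **Jar:** I picked the open jar up and set it on the table turned to face the filler. There it was let go with a lean of about 11°, so it rocked upright. I then regripped it with the tool leaning back about 42° and slid it in from the front. It touched down lightly, by 3–4 N.

**Last checks:**
- **Pointer:** It sits on mark 3 in the top camera.
- **Jar position:** It is upright. Sideways it is centred to about 1 mm. From front to back the estimates ran from about −3 to +2 mm, so that direction is less certain.
- **Lid:** The mouth is open. The lid was last clearly seen hanging open on the table; at the filler it is hidden behind the nozzle.
- **Shut jars:** All three are where they were at the start.
- **Gripper:** It is open and clear of everything, with wrist force near zero.

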